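Stack the weight trays and park them behind the flap

ROBOT

A 6-joint arm with a two-finger parallel gripper is mounted at the origin on the work surface. World frame = base frame: x ahead of the robot, y to its left, z up, the work surface at z = 0. Lengths are in m, angles in rad, forces in N, time in s.
With the tool pointing down it reaches from about 0.275 to 0.85 m from the base axis. Payload 5.2 kg.
Tool frame: the origin (TCP) lies midway between the tips of the shut fingers; the grasp point (between the pads) lies 19 mm behind it (robot.tcp_to_grasp is the x of the grasp point in the tool frame, in m); x points along the fingers, y is the direction in which the jaws open and shut, and the axes are right-handed (so a half turn about x gives the same grasp; the last joint's range is limited). The gripper opens to 85 mm and grips with 20 to 120 N. Pads are 22 mm wide; open, the fingers measure 114 mm over their backs; the gripper's body (76 mm by 85 mm) begins 54 mm behind the grasp point. The pads swing forward as they close: fully open they stand 13 mm farther back than shut.
Start: joints at [0.933, 0.259, 1.535, -0, 1.348, -0.203], TCP at [0.232, 0.499, 0.231] pointing down, gripper open.
Joint ranges: [-3.14, 3.14], [-0.91, 2.08], [0.19, 2.58], [-1.22, 4.36], [0.22, 2.71], [-3.12, 3.12]. Speed limits (rad/s): [2.57, 2.57, 3.14, 3.14, 3.14, 3.14].

INTERFACE

Orientations are given as a rotation vector (axis times angle).
In Python, from rig import robot, optics, job gives the robot as it stands. The module is installed in compiled form; this text tells all that it offers.
- The arm moves only by the tool servo_tool, never from a script. Its argument "plan" is one flat list of numbers, 6 for each row, row after row: the shift along the tool's x, y, z in cm, then the turn, a rotation vector about the tool's x, y, z in rad. A call has 1 to 10 rows; each row is the pose to reach, as a shift and turn from the pose commanded when the call began, along the tool's axes at that moment; what a row does not reach only later rows make up. A row lasts 1/10 s, in which the tool goes at most 50 mm and 8.59 degrees, less where a joint would pass 70% of its speed; a pose out of reach is approached as far as the arm can. A call with a gripper value outside its range is refused whole. "fingers" is the finger opening in cm, from 0 to 8.54, set as the call begins (left out, the last holds). The fingers move at their own pace and stop on an object; "force" is the grip in N (left out, the last holds). Time passes only in rows, so rows that repeat a pose let the fingers close. It gives the time, the measured TCP pose, the force and the opening at its end, in the units of the state.
- robot.observe(): the state, without advancing time (a new reading comes with each control period).
- optics.capture(name): name is "scene" or "top" or "wrist"; returns a dict with "pixels" (420x560x3 uint8, red, green, blue), "depth" (420x560 float32, m along the optical axis (not along the pixel's ray), 0 where there is no reading), "camera_matrix" (3x3 intrinsics, pixels), "distortion" ([k1, k2, p1, p2, k3] as OpenCV has them; the pictures are not rectified), "R" (3x3) and "t" (3): a world point X has camera coordinates R X + t; the wrist camera has in their place "tool_from_camera" (4x4, takes a point from camera to tool coordinates, whose origin is the TCP and whose axes are the tool frame's). Camera axes: x right, y down, z forward; pixel columns grow to the right and rows downward; lengths in m; the calibration is good to about 2 mm. A picture is of the moment at which its call begins: read the wrist's pose just before it.
- job.job_done(): hands the job in, once; it reports no verdict.
The state is a dict: "time": time; "joint_pos": joint angles; "joint_vel": joint speeds; "effort": joint torques, N m; "tool_pos": TCP position; "orientation": TCP orientation; "wrist_force": force on the tool from outside, world axes, zero at the start; "moment": the same for the moment, N m; "finger_gap": opening from 0.0 (shut) to 1.0 (fully open).
Only numpy, scipy, OpenCV 4.12 (cv2) and the standard library are available. Lean on these libraries where they do the work, as an engineer would, in place of code of your own. Each camera call takes 0.05 s, during which the arm holds its last target.

TASK

Take the handled weight tray off the sloped rest and set it gently, without dropping it, on the base tray that stands between the guides, so that all four corner pins are fully home in its sockets. Then push the stack through the flap gate into the bay until the flap has fallen shut behind it. Leave everything else on the bench where it is.

Things in the scene. Friction and masses are not known exactly. Their poses are not given: they have to be found in the camera images.
- tray_mid (a point): the handled tray (loose, 0.3-0.45 kg, grey, 90 mm along its x, 120 along its y, steel weights fixed in it). It starts on the sloped rest leaning 0.70 rad (40 deg), its z towards the rest's -x. Point on the centre axis, 22 mm above the underside; z up out of the tray. Walls reach 20 mm, weights 29 mm above the underside. Four pins under its corners. It fits either way round
- tray_grip (a point): grip point of the handled tray: on the upright aluminium rib at its middle, 26 mm beyond the tray point along the tray's z (48 mm above its underside); axes as the tray's. The rib is 12 mm thick along x, 50 mm long along y, its top 8 mm above this point; grip it across its thickness
- tray_pin (a point): foot of one of the handled tray's four round pins: they stand at x +-35, y +-50 mm under the tray, 8 mm thick with round noses, 12 mm long; this is the nose of the one at +x, +y
- base_mid (a point): the base tray (loose, 0.3-0.55 kg, grey, 90 mm along its x, 120 along its y, 28 mm high, end walls 22 mm high, no handle). It stands level between the guides in front of the flap, its x into the bay, on the bay's 4 mm floor plate. Point at its centre, 14 mm above its underside. With the handled tray fully home on it, the tray point is 36 mm above this point
- base_socket (a point): mouth of one of the base tray's four square sockets, 10.5 mm wide and 24 mm deep, open in the tops of its corner blocks at x +-35, y +-50 mm; this is the one at +x, +y
- bay: the storage bay (fixed, floor plate 4 mm): origin on the bench in mid gate, right under the flap's hinge; x points into the bay, z up. Guides 128 mm apart, 16 mm high, run 200 mm in front of the gate. Gate posts 134 mm high at y +-70 mm carry the hinge rod at height 128 mm. Behind: clear side walls 64 mm high, 128 mm apart, open above; the back stop's face is 150 mm behind the gate
- flap (a joint): white flap, 118 mm wide, hung from the hinge rod, lower edge 54 mm above the bench; 0 = hanging shut, grows as it swings into the bay (to 1.4 rad), inwards only; 60 g, falls shut by itself. The stack's rib lifts it; it can fall shut once the stack's middle is over 72 mm behind the gate (105 mm at the back stop)
- rest: the sloped steel rest (fixed): a 108 x 136 mm plate sloping 0.70 rad (40 deg), low edge towards its -x, with a lip at the low edge that stops the tray; origin on the bench under the plate's middle, where the plate is 45 mm high; the high edge is 80 mm high
- tipbox: bystander (fixed): blue box with clear lid, 85 x 120 mm, 80 high; origin at the centre of its underside
- mass1_mid (a point): bystander: knobbed steel calibration weight, 40 mm across, 55 high, upright; point at its centre
- jar_mid (a point): bystander: small amber glass jar with black cap, 44 mm across, 60 high; point at its centre
- beaker_mid (a point): bystander: glass beaker, 68 mm across, 85 high; point at its centre
- dish_mid (a point): bystander: white ceramic dish, 90 mm across, 18 high; point at its centre
- mass2_mid (a point): bystander: small knobbed steel weight, 28 mm across, 38 high; point at its centre
- pipette_mid (a point): bystander: white pipette lying down, about 260 mm long (from 120 mm behind to 140 mm ahead of the point along its x), 26 wide, 24 high; point 12 mm up

How it is judged:
By the outcome, as a careful person would: the job done as asked, in the order asked, and still so for the second after the job is handed in, with the robot touching nothing.
It also fails if it takes over 72 s, if anything falls off the work surface, if the arm or the gripper's body presses on something with over 40 N, if the wrist force passes 120 N, or if a joint passes its speed limit or range.

## Working session

There is one attempt and no reset: what is moved stays moved. The work goes in short steps, Python scripts to look and compute and a tool call to move; the robot and the scene stay as the last step left them, time stands still between calls to the robot, and variables do not carry over. Pictures are saved under pics/ and viewed, and the job is handed in when it is done.

Besides the shell and the picture viewer there is one more tool, called after ">>>" as a command line: name --argument value ..., lists and objects as JSON in quotes. servo_tool: Moves the arm, as the interface text tells. Its arguments: {"type":"object","properties":{"plan":{"type":"array","items":{"type":"number"}},"fingers":{"type":"number"},"force":{"type":"number"}},"required":["plan"]}

```bash
mkdir -p pics; ls; cat > h.py <<'E'
import numpy as np, cv2
from rig import robot, optics, job
E
python3 - <<'E'
from h import *
s=robot.observe(); print(s)
for n in ["scene","top","wrist"]:
    c=optics.capture(n); cv2.imwrite(f"pics/{n}0.png",c["pixels"][:,:,::-1]); 
    np.savez(f"{n}0.npz",**c)
    print(n,{k:np.round(v,4).tolist() for k,v in c.items() if k not in("pixels","depth")}, (c["depth"]>0).mean())
print(robot.tcp_to_grasp)
E
```

```text
pics
{'time': 0.0, 'joint_pos': array([ 9.33226214e-01,  2.59388667e-01,  1.53609105e+00, -3.75852994e-05,
        1.34802861e+00, -2.02780402e-01]), 'joint_vel': array([ 0.00032716,  0.00090466,  0.00066705,  0.00137442, -0.00067068,
        0.00103263]), 'effort': array([-6.33970212e-04, -4.46032941e+01, -2.90564632e+01, -3.33548014e-04,
        1.16723389e-02,  8.21920793e-06]), 'tool_pos': array([0.23132173, 0.49839056, 0.23044694]), 'orientation': array([ 0.33962958,  1.54451681, -0.3424187 ]), 'wrist_force': array([ 0.02022473, -0.5238425 , -0.21763727]), 'moment': array([ 0.02762062, -0.00021519, -0.01249164]), 'finger_gap': 1.0062811733944628}
scene {'camera_matrix': [[461.2445, 0.0, 275.1124], [0.0, 461.2445, 210.2828], [0.0, 0.0, 1.0]], 'distortion': [-0.0667, 0.0, 0.0, 0.0, 0.0], 'R': [[-0.2996, 0.9538, -0.0206], [0.6293, 0.1814, -0.7557], [-0.7171, -0.2394, -0.6546]], 't': [0.239, -0.2636, 1.601]} 0.9962542517006803
top {'camera_matrix': [[439.5243, 0.0, 281.1927], [0.0, 439.5243, 207.8536], [0.0, 0.0, 1.0]], 'distortion': [0.0038, 0.0, 0.0, 0.0, 0.0], 'R': [[0.0256, -0.9996, 0.0091], [-0.9916, -0.0266, -0.1269], [0.1271, -0.0057, -0.9919]], 't': [-0.0858, 0.6173, 1.0039]} 0.995969387755102
wrist {'camera_matrix': [[318.4994, 0.0, 280.3627], [0.0, 318.4994, 212.181], [0.0, 0.0, 1.0]], 'distortion': [-0.0234, 0.0, 0.0, 0.0, 0.0], 'tool_from_camera': [[-0.0004, -0.2621, 0.965, -0.1436], [1.0, 0.0, 0.0004, -0.001], [-0.0002, 0.965, 0.2621, -0.0666], [0.0, 0.0, 0.0, 1.0]]} 0.9958460884353741
-0.0187
```

View pics/scene0.png

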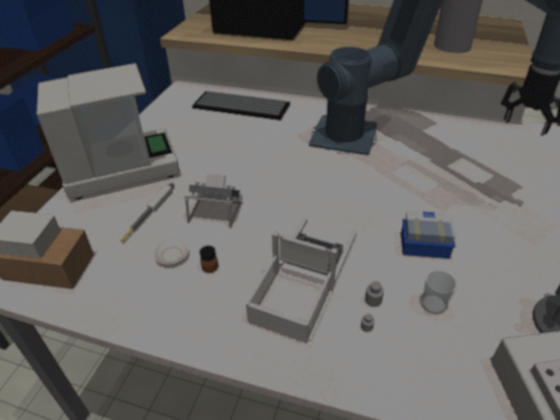

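View pics/top0.png

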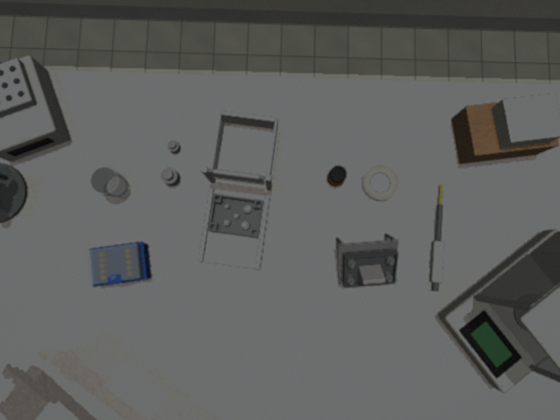

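View pics/wrist0.png

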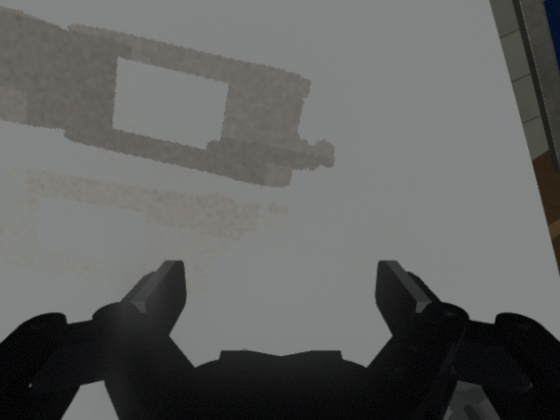

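```bash
cat >> h.py <<'E'
def load(n): return dict(np.load(n))
def world(c,wp=None):
    d=c["depth"]; h,w=d.shape
    u,v=np.meshgrid(np.arange(w),np.arange(h))
    p=cv2.undistortPoints(np.stack([u,v],-1).reshape(-1,1,2).astype(float),c["camera_matrix"],c["distortion"]).reshape(h,w,2)
    P=np.concatenate([p*d[...,None],d[...,None]],-1)
    if "R" in c: return (P-c["t"])@c["R"]
    T=c["tool_from_camera"]; P=P@T[:3,:3].T+T[:3,3]
    R=cv2.Rodrigues(np.array(wp["orientation"]))[0]
    return P@R.T+np.array(wp["tool_pos"])
def crop(c,x0,x1,y0,y1,f,name,gamma=0.6):
    i=c["pixels"][y0:y1,x0:x1,::-1]
    i=(255*(i/255.)**gamma).astype(np.uint8)
    cv2.imwrite(name,cv2.resize(i,None,fx=f,fy=f,interpolation=cv2.INTER_CUBIC))
E
python3 - <<'E'
from h import *
t=load("top0.npz"); s=load("scene0.npz")
crop(t,190,290,100,280,3.3,"pics/t1.png"); crop(t,320,410,220,300,6,"pics/t2.png")
crop(s,170,370,160,340,3.3,"pics/s1.png")
W=world(t)
for u,v in [(248,178),(239,214),(210,170),(268,182),(370,262),(370,240),(370,285),(345,284),(395,284),(340,241),(395,238),(150,350)]:
    print(u,v,W[v,u].round(4))
W=world(s)
for u,v in [(215,180),(305,250),(350,150),(300,290)]: print(u,v,W[v,u].round(4))
E
```

```text
248 178 [0.6778 0.0074 0.0984]
239 214 [0.6054 0.0326 0.0096]
210 170 [0.6865 0.0884 0.1327]
268 182 [ 0.6686 -0.0382  0.1051]
370 262 [ 0.4969 -0.2761  0.0617]
370 240 [ 0.5508 -0.2884  0.0034]
370 285 [ 0.4424 -0.2894 -0.0015]
345 284 [ 0.445  -0.2219  0.0434]
395 284 [ 0.4465 -0.3483  0.0046]
340 241 [ 0.5431 -0.2067  0.0632]
395 238 [ 0.5526 -0.3306  0.0742]
150 350 [0.2782 0.2309 0.0004]
215 180 [ 0.4676 -0.2764  0.0852]
305 250 [0.68   0.0357 0.108 ]
350 150 [0.1009 0.0398 0.0074]
300 290 [7.084e-01 3.350e-02 4.000e-04]
```

View pics/t1.png

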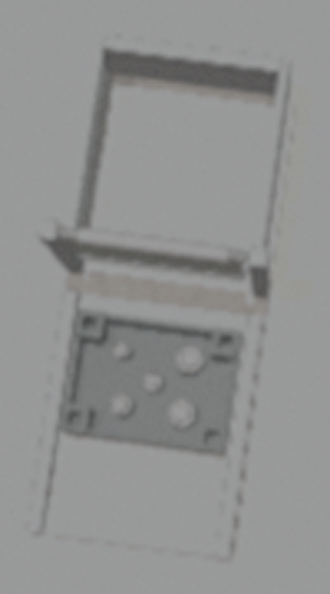

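View pics/t2.png

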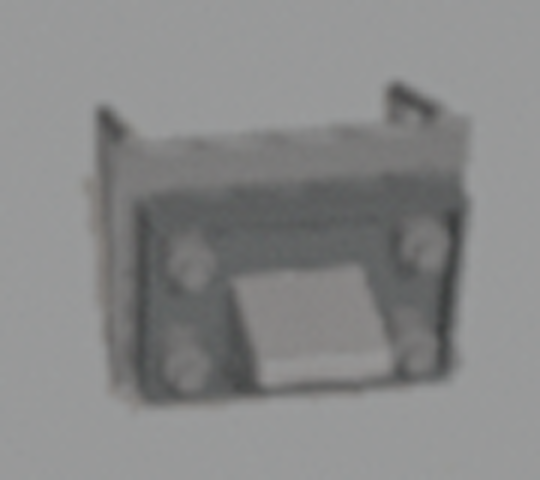

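View pics/s1.png

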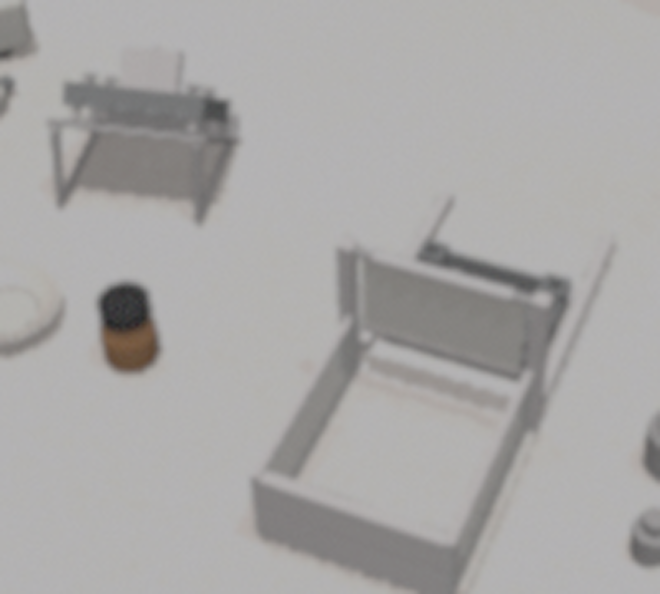

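```bash
cat >> h.py <<'E'
def ray(c,u,v,z,wp=None):
    p=cv2.undistortPoints(np.array([[[u,v]]],float),c["camera_matrix"],c["distortion"])[0,0]
    d=np.array([p[0],p[1],1.])
    if "R" in c: o=-c["R"].T@c["t"]; D=c["R"].T@d
    else:
        T=c["tool_from_camera"]; R=cv2.Rodrigues(np.array(wp["orientation"]))[0]
        o=R@T[:3,3]+wp["tool_pos"]; D=R@T[:3,:3]@d
    return o+D*(z-o[2])/D[2]
def proj(c,X,wp=None):
    X=np.atleast_2d(X)
    if "R" in c: R,t=c["R"],c["t"]
    else:
        T=np.linalg.inv(c["tool_from_camera"]); Rw=cv2.Rodrigues(np.array(wp["orientation"]))[0]
        R=T[:3,:3]@Rw.T; t=T[:3,3]-R@np.array(wp["tool_pos"])
    return cv2.projectPoints(X.reshape(-1,1,3),cv2.Rodrigues(R)[0],t,c["camera_matrix"],c["distortion"])[0].reshape(-1,2)
E
python3 - <<'E'
from h import *
t=load("top0.npz"); 
def P(x,y,f,x0,y0,z): return ray(t,x0+(x+.5)/f-.5,y0+(y+.5)/f-.5,z)
# sockets top z .032
for x,y in [(91,326),(225,345),(75,418),(212,438)]: print("sock",P(x,y,3.3,190,100,.032).round(4))
for x,y in [(38,532),(232,558)]: print("guide end",P(x,y,3.3,190,100,.016).round(4))
for x,y in [(45,232),(265,257)]: print("rod",P(x,y,3.3,190,100,.13).round(4))
for x,y in [(104,48),(290,65)]: print("stop top",P(x,y,3.3,190,100,.064).round(4))
W=world(t)
# rest region points
m=(abs(W[...,0]-.5)<.09)&(abs(W[...,1]+.275)<.11)&(W[...,2]>.012)
Q=W[m]; print(len(Q),Q.min(0),Q.max(0))
S=world(load("scene0.npz"))
m2=(abs(S[...,0]-.5)<.09)&(abs(S[...,1]+.275)<.11)&(S[...,2]>.012)
Q2=S[m2]; print(len(Q2),Q2.min(0),Q2.max(0))
for q in Q[(Q[:,2]>.08)]: print(q.round(3),end=" ")
E
```

```text
sock [0.639  0.0841 0.032 ]
sock [ 0.6277 -0.0135  0.032 ]
sock [0.5718 0.0927 0.032 ]
sock [ 0.5599 -0.0064  0.032 ]
guide end [0.4897 0.118  0.016 ]
guide end [ 0.4747 -0.0228  0.016 ]
rod [0.6868 0.1034 0.13  ]
rod [ 0.6739 -0.0428  0.13  ]
stop top [0.8371 0.0791 0.064 ]
stop top [ 0.8283 -0.0553  0.064 ]
2645 [ 0.43785166 -0.34588061  0.01212654] [ 0.5682835  -0.20217366  0.10156205]
1137 [ 0.44156602 -0.3427598   0.01210935] [ 0.56628381 -0.20012825  0.0976873 ]
[ 0.547 -0.322  0.081] [ 0.548 -0.331  0.081] [ 0.544 -0.275  0.08 ] [ 0.544 -0.286  0.08 ] [ 0.545 -0.304  0.081] [ 0.545 -0.308  0.081] [ 0.545 -0.311  0.081] [ 0.545 -0.315  0.082] [ 0.545 -0.319  0.082] [ 0.545 -0.322  0.081] [ 0.545 -0.324  0.083] [ 0.545 -0.327  0.081] [ 0.545 -0.329  0.081] [ 0.541 -0.263  0.08 ] [ 0.542 -0.27   0.081] [ 0.542 -0.274  0.081] [ 0.542 -0.276  0.082] [ 0.542 -0.279  0.081] [ 0.542 -0.281  0.08 ] [ 0.542 -0.283  0.081] [ 0.542 -0.29   0.081] [ 0.538 -0.234  0.081] [ 0.539 -0.242  0.083] [ 0.539 -0.256  0.082] [ 0.539 -0.263  0.083] [ 0.535 -0.204  0.08 ] [ 0.535 -0.211  0.082] [ 0.53
[... 17509 characters left out ...]
02  0.095] [ 0.452 -0.254  0.093] [ 0.452 -0.256  0.095] [ 0.453 -0.258  0.097] [ 0.453 -0.261  0.094] [ 0.453 -0.262  0.096] [ 0.453 -0.265  0.096] [ 0.453 -0.267  0.097] [ 0.453 -0.269  0.095] [ 0.453 -0.272  0.092] [ 0.453 -0.274  0.094] [ 0.453 -0.275  0.096] [ 0.453 -0.278  0.094] [ 0.453 -0.281  0.093] [ 0.453 -0.282  0.096] [ 0.453 -0.285  0.095] [ 0.453 -0.288  0.091] [ 0.453 -0.289  0.093] [ 0.453 -0.292  0.092] [ 0.453 -0.294  0.092] [ 0.454 -0.296  0.094] [ 0.453 -0.298  0.092] [ 0.45  -0.254  0.093] [ 0.45  -0.256  0.093] [ 0.45  -0.258  0.094] [ 0.45  -0.261  0.092] [ 0.45  -0.263  0.094] [ 0.451 -0.264  0.097] [ 0.451 -0.267  0.092] [ 0.451 -0.27   0.092] [ 0.45  -0.273  0.088]
```

```bash
cat >> h.py <<'E'
def Rz(a): return cv2.Rodrigues(np.array([0,0,a],float))[0]
def Ry(a): return cv2.Rodrigues(np.array([0,a,0],float))[0]
def Rx(a): return cv2.Rodrigues(np.array([a,0,0],float))[0]
def to(p,R,s=None):
    """row (cm, rad) from current measured pose to target TCP pos p, rot R"""
    s=s or robot.observe(); R0=cv2.Rodrigues(np.array(s["orientation"]))[0]
    d=R0.T@(np.array(p)-s["tool_pos"])*100; r=cv2.Rodrigues(R0.T@R)[0].ravel()
    print("shift cm",d.round(3),"turn",r.round(4),"norms",np.linalg.norm(d).round(2),np.degrees(np.linalg.norm(r)).round(1))
    return d,r
E
python3 - <<'E'
from h import *
s=robot.observe(); R=cv2.Rodrigues(s["orientation"])[0]; print(R.round(3))
# grasp orientation on rest
Rt=Rz(.08)@Ry(-.7)
for sg in (1,-1):
    X=-Rt[:,2]; Y=sg*Rt[:,0]; G=np.stack([X,Y,np.cross(X,Y)],1)
    print(sg,G.round(3)); 
    Rb=Rz(-.1); X=-Rb[:,2]; Y=sg*Rb[:,0]; H=np.stack([X,Y,np.cross(X,Y)],1)
    to([.46,-.277,.25],G,s); to([.6,.04,.3],H,s)
E
```

```text
[[-0.001  0.421  0.907]
 [-0.001  0.907 -0.421]
 [-1.    -0.001 -0.   ]]
1 [[ 0.642  0.762  0.08 ]
 [ 0.051  0.061 -0.997]
 [-0.765  0.644  0.   ]]
shift cm [ -1.866 -60.709  53.398] turn [ 1.0111 -0.3686  0.6341] norms 80.87 71.6
shift cm [ -6.913 -26.068  52.741] turn [1.236e+00 6.000e-04 1.400e-03] norms 59.24 70.8
-1 [[ 0.642 -0.762 -0.08 ]
 [ 0.051 -0.061  0.997]
 [-0.765 -0.644 -0.   ]]
shift cm [ -1.866 -60.709  53.398] turn [-1.985  -0.7263 -0.4222] norms 80.87 123.5
shift cm [ -6.913 -26.068  52.741] turn [-1.9056e+00 -1.5000e-03  6.0000e-04] norms 59.24 109.2
```

```bash
cat >> h.py <<'E'
def RT(Rt,sg=1):
    X=-Rt[:,2]; Y=sg*Rt[:,0]; return np.stack([X,Y,np.cross(X,Y)],1)
E
python3 - <<'E'
from h import *
to([.59,.045,.21],RT(Rz(-.1)))
E
```

```text
shift cm [  2.087 -26.023  51.627] turn [1.236e+00 6.000e-04 1.400e-03] norms 57.85 70.8
```

>>> servo_tool --plan '[2.1, -26, 51.6, 1.236, 0, 0, 2.1, -26, 51.6, 1.236, 0, 0, 2.1, -26, 51.6, 1.236, 0, 0, 2.1, -26, 51.6, 1.236, 0, 0, 2.1, -26, 51.6, 1.236, 0, 0, 2.1, -26, 51.6, 1.236, 0, 0, 2.1, -26, 51.6, 1.236, 0, 0, 2.1, -26, 51.6, 1.236, 0, 0, 2.1, -26, 51.6, 1.236, 0, 0, 2.1, -26, 51.6, 1.236, 0, 0]' --fingers 5

```text
time: 1.15
tool_pos: [0.5425, 0.1051, 0.2129]
orientation: [1.284, 1.16, -1.284]
wrist_force: [0.7, 0.5, 0.1]
finger_gap: 0.589
```

```bash
python3 - <<'E'
from h import *
print(robot.observe()["tool_pos"])
to([.59,.045,.21],RT(Rz(-.1)))
E
```

```text
[0.54247768 0.10506417 0.21291366]
shift cm [0.289 5.336 5.494] turn [-0.0015 -0.0001  0.0003] norms 7.66 0.1
```

>>> servo_tool --plan '[0.2, 4.8, 5, 0, 0, 0, 0.2, 4.8, 5, 0, 0, 0, 0.2, 4.8, 5, 0, 0, 0, 0.2, 4.8, 5, 0, 0, 0]'

```text
time: 1.55
tool_pos: [0.5837, 0.0528, 0.2106]
orientation: [1.283, 1.162, -1.284]
wrist_force: [-0.9, 0.2, 0.7]
finger_gap: 0.589
```

```bash
cat >> h.py <<'E'
import json
def shot(tag):
    s=robot.observe(); c=optics.capture("wrist"); s={k:np.asarray(v) for k,v in s.items()}
    np.savez(f"{tag}.npz",**c,**{"s_"+k:v for k,v in s.items()})
    cv2.imwrite(f"pics/{tag}.png",(255*(c["pixels"][:,:,::-1]/255.)**.6).astype(np.uint8)); return c,s
def lw(tag):
    d=load(tag+".npz"); return {k:v for k,v in d.items() if k[:2]!="s_"},{k[2:]:v for k,v in d.items() if k[:2]=="s_"}
E
python3 - <<'E'
from h import *
c,s=shot("w1"); print(s["tool_pos"],s["orientation"],s["joint_pos"].round(4))
E
```

```text
[0.58372605 0.05278594 0.21055142] [ 1.2827357   1.16176282 -1.28407901] [-1.0040e-01  3.3820e-01  1.4760e+00  7.0000e-04  1.3293e+00  2.0000e-04]
```

View pics/w1.png

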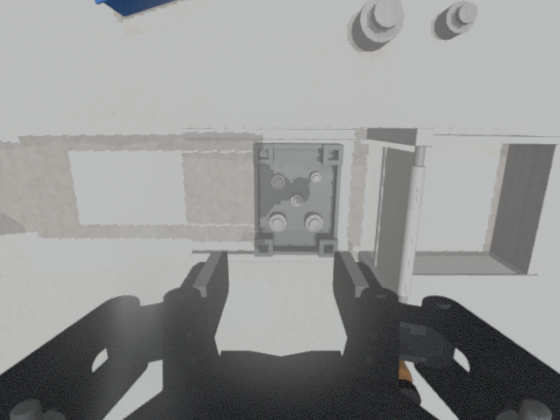

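```bash
python3 - <<'E'
from h import *
c,s=lw("w1")
crop(c,240,360,130,265,5,"pics/w1c.png",.6)
E
```

```text
(no output)
```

View pics/w1c.png

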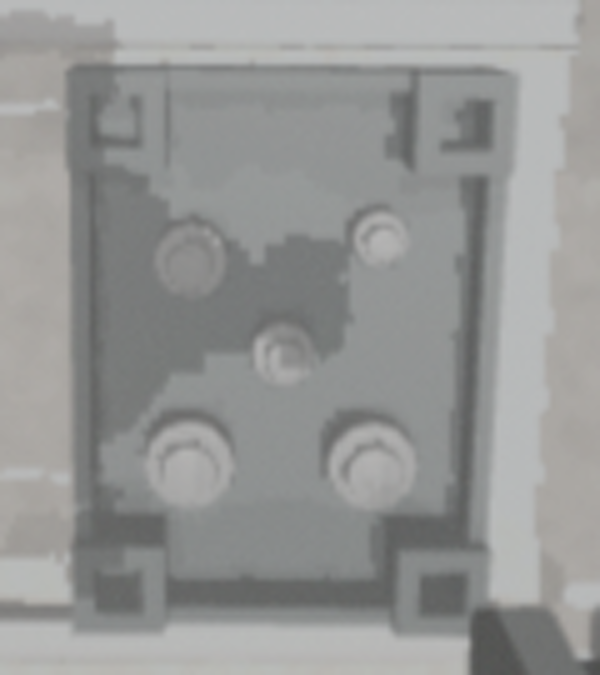

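```bash
cat >> h.py <<'E'
from scipy.optimize import least_squares
def fit4(P):
    """P: corners order (-x,+y),(+x,+y),(-x,-y),(+x,-y) world -> centre,yaw,spans"""
    P=np.array(P); cen=P.mean(0); dx=(P[1]-P[0]+P[3]-P[2])/2; dy=(P[0]-P[2]+P[1]-P[3])/2
    return cen, np.arctan2(dx[1],dx[0]), np.arctan2(-dy[0],dy[1]), np.linalg.norm(dx), np.linalg.norm(dy)
E
python3 - <<'E'
from h import *
c,s=lw("w1")
px=[(240+(x+.5)/5-.5,130+(y+.5)/5-.5) for x,y in [(117,121),(469,122),(118,591),(443,591)]]
for z in (.028,.032,.036): print(z,[np.round(v,4) for v in fit4([ray(c,u,v,z,s) for u,v in px])])
W=world(c,s)
for u,v in [(272,150),(326,152),(258,246),(318,248)]: print("depth",W[v,u].round(4))
for u,v in [(60,100),(225,200),(140,90),(410,220),(413,180)]: print("d",W[v,u].round(4))
t=load("top0.npz")
px=[(190+(x+.5)/3.3-.5,100+(y+.5)/3.3-.5) for x,y in [(75,418),(91,326),(212,438),(225,345)]]
print("top",[np.round(v,4) for v in fit4([ray(t,u,v,.032) for u,v in px])])
for u,v in [(217,198),(258,204),(213,226),(255,231)]:print(world(t)[v,u].round(4))
E
```

```text
0.028 [array([0.599 , 0.0387, 0.028 ]), np.float64(-0.1017), np.float64(-0.1131), np.float64(0.0712), np.float64(0.1015)]
0.032 [array([0.5989, 0.0397, 0.032 ]), np.float64(-0.1017), np.float64(-0.1131), np.float64(0.0703), np.float64(0.1002)]
0.036 [array([0.5987, 0.0407, 0.036 ]), np.float64(-0.1017), np.float64(-0.1131), np.float64(0.0694), np.float64(0.099)]
depth [0.5789 0.096  0.0335]
depth [0.6321 0.0887 0.0333]
depth [ 0.553  -0.0037  0.0326]
depth [ 0.6179 -0.0162  0.0233]
d [3.586e-01 1.695e-01 3.000e-04]
d [0.5197 0.0447 0.0065]
d [0.4465 0.1698 0.0006]
d [0.5897 0.1177 0.3542]
d [0.6791 0.0721 0.1318]
top [array([0.5996, 0.0392, 0.032 ]), np.float64(-0.1159), np.float64(-0.117), np.float64(0.0679), np.float64(0.099)]
[0.6442 0.0888 0.0034]
[ 0.6316 -0.0127  0.0066]
[0.5746 0.0948 0.0077]
[ 0.5651 -0.0076  0.007 ]
```

```bash
python3 - <<'E'
from h import *
c,s=lw("w1")
for u,v in [(421,148),(404,297)]: print("rod",ray(c,u,v,.130,s).round(4))
G=RT(Rz(.08)@Ry(-.7)); g=np.array([.460,-.277,.0897])
p=g-.127*G[:,0]-.007*G[:,2]; print(p)
d,r=to(p,G)
E
```

```text
rod [0.6853 0.0937 0.13  ]
rod [ 0.6736 -0.0213  0.13  ]
[ 0.37788662 -0.27656066  0.18683496]
shift cm [  2.405 -17.173  34.885] turn [-0.1724  0.0621  0.6995] norms 38.96 41.4
```

>>> servo_tool --plan '[2.4, -17.2, 34.9, -0.172, 0.062, 0.7, 2.4, -17.2, 34.9, -0.172, 0.062, 0.7, 2.4, -17.2, 34.9, -0.172, 0.062, 0.7, 2.4, -17.2, 34.9, -0.172, 0.062, 0.7, 2.4, -17.2, 34.9, -0.172, 0.062, 0.7, 2.4, -17.2, 34.9, -0.172, 0.062, 0.7, 2.4, -17.2, 34.9, -0.172, 0.062, 0.7, 2.4, -17.2, 34.9, -0.172, 0.062, 0.7, 2.4, -17.2, 34.9, -0.172, 0.062, 0.7, 2.4, -17.2, 34.9, -0.172, 0.062, 0.7]' --fingers 5

```text
time: 2.6
tool_pos: [0.3936, -0.2483, 0.188]
orientation: [1.426, 0.732, -0.614]
wrist_force: [1.8, -1.1, -0.1]
finger_gap: 0.585
```

```bash
python3 - <<'E'
from h import *
c,s=shot("w2"); print(s["time"],s["tool_pos"],s["orientation"],s["joint_pos"].round(4))
E
```

```text
2.6 [ 0.39362718 -0.2483043   0.18796983] [ 1.42609027  0.73227458 -0.6143588 ] [-1.3772 -0.0317  2.2267  0.8403  1.0413 -1.9377]
```

View pics/w2.png

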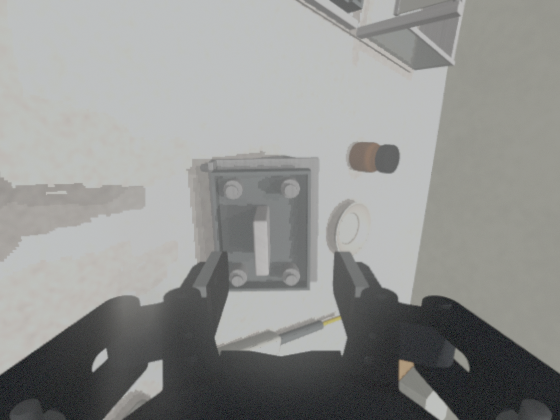

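```bash
python3 - <<'E'
from h import *
G=RT(Rz(.08)@Ry(-.7)); g=np.array([.460,-.277,.0897])
p=g-.127*G[:,0]-.007*G[:,2]
s=robot.observe();print(s["tool_pos"],abs(s["joint_vel"]).max()); d,r=to(p,G)
E
```

```text
[ 0.39048711 -0.25911156  0.18848276] 0.17194612731852674
shift cm [-0.753 -1.171  1.649] turn [-0.001   0.0122 -0.0004] norms 2.16 0.7
```

>>> servo_tool --plan '[-0.6, -1.0, 1.2, 0, 0.01, 0, -0.6, -1.0, 1.2, 0, 0.01, 0, -0.6, -1.0, 1.2, 0, 0.01, 0, -0.6, -1.0, 1.2, 0, 0.01, 0]'

```text
time: 3.05
tool_pos: [0.3847, -0.2608, 0.186]
orientation: [1.43, 0.742, -0.609]
wrist_force: [-0.2, 0.2, 0.8]
finger_gap: 0.585
```

```bash
python3 - <<'E'
from h import *
c,s=shot("w3"); print(s["time"],s["tool_pos"],s["joint_pos"].round(4),abs(s["joint_vel"]).max())
G=RT(Rz(.08)@Ry(-.7)); g=np.array([.460,-.277,.0897])
p=g-.127*G[:,0]-.007*G[:,2]
to(p,G)
crop(c,180,340,140,310,4,"pics/w3c.png",.6)
E
```

```text
3.05 [ 0.38471178 -0.26083623  0.18598332] [-1.4136 -0.0086  2.2097  0.8265  1.0683 -1.9624] 0.004149611209480785
shift cm [-0.6   -0.562  1.495] turn [ 0.002  -0.0106 -0.002 ] norms 1.71 0.6
```

View pics/w3c.png

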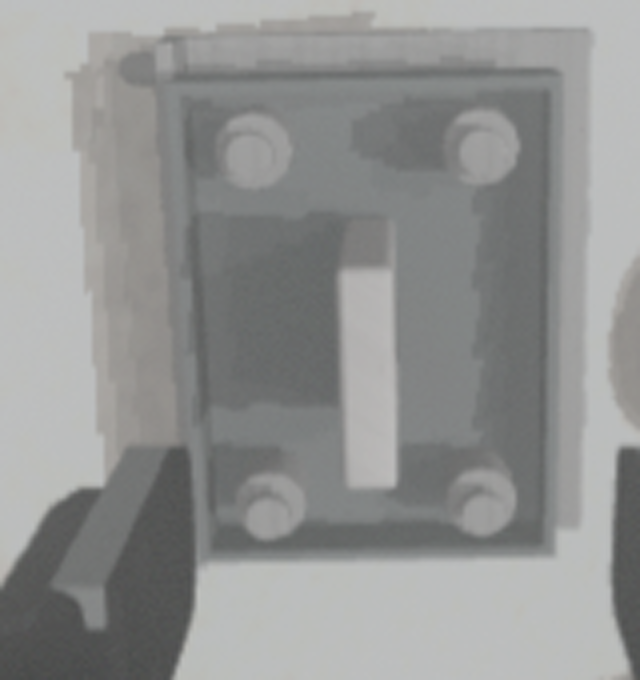

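```bash
cat >> h.py <<'E'
def pnp(c,s,obj,px):
    obj=np.array(obj,float); px=np.array(px,float)
    ok,r,t=cv2.solvePnP(obj,px,c["camera_matrix"],c["distortion"])
    e=cv2.projectPoints(obj,r,t,c["camera_matrix"],c["distortion"])[0].reshape(-1,2)-px
    Rc=cv2.Rodrigues(r)[0]; T=c["tool_from_camera"]; Rt=T[:3,:3]@Rc; tt=T[:3,:3]@t.ravel()+T[:3,3]
    Rw=cv2.Rodrigues(np.array(s["orientation"]))[0]
    return Rw@Rt, Rw@tt+s["tool_pos"], Rt, tt, e
E
python3 - <<'E'
from h import *
c,s=lw("w3")
o=[(-6,25,56),(6,25,56),(-6,-25,56),(6,-25,56),(-45,60,20),(45,60,20),(-45,-60,20),(45,-60,20)]
q=[(338,268),(396,267),(346,489),(398,487),(163,80),(560,70),(203,565),(556,555)]
px=[(180+(x+.5)/4-.5,140+(y+.5)/4-.5) for x,y in q]
R,t,Rt,tt,e=pnp(c,s,np.array(o)/1000,px)
print("R",R.round(3),"err",e.round(2).tolist())
print("mid",R@[0,0,.022]+t,"grip",R@[0,0,.048]+t,"tilt",np.arccos(R[2,2]),"yaw",np.arctan2(R[1,1],R[0,1])-np.pi/2)
W=world(c,s)
n=[]
for x,y in [(367,380),(367,320),(367,450)]:
    u,v=int(180+x/4),int(140+y/4); print("rib depth pt",np.median(W[v-1:v+2,u-1:u+2].reshape(-1,3),0).round(4))
print("model rib top",R@[0,0,.056]+t)
# depth plane fit of rib top & tray floor
E
```

```text
R [[ 0.767 -0.11  -0.632]
 [ 0.089  0.994 -0.065]
 [ 0.635 -0.006  0.772]] err [[-0.37, -0.33], [-0.32, -0.5], [-0.1, 0.32], [0.74, 0.41], [0.18, 0.59], [0.3, 0.37], [-0.82, -0.37], [0.39, -0.53]]
mid [ 0.47431285 -0.27532201  0.0704284 ] grip [ 0.45788081 -0.27701531  0.09050626] tilt 0.6884597496701717 yaw 0.11046668542927618
rib depth pt [ 0.4516 -0.2776  0.0967]
rib depth pt [ 0.4505 -0.2644  0.097 ]
rib depth pt [ 0.4531 -0.2931  0.0964]
model rib top [ 0.45282479 -0.27753633  0.09668407]
```

```bash
cat >> h.py <<'E'
GR=RT(Rz(.105)@Ry(-.695)); grip=np.array([.4579,-.2768,.0905])
E
python3 - <<'E'
from h import *
to(grip-.05*GR[:,0],GR); to(grip+.018*GR[:,0],GR)
E
```

```text
shift cm [ 6.897 -0.66   2.318] turn [-0.0171  0.0054 -0.0071] norms 7.31 1.1
shift cm [13.697 -0.709  2.281] turn [-0.0171  0.0054 -0.0071] norms 13.9 1.1
```

>>> servo_tool --plan '[3.5, -0.65, 2.3, -0.017, 0.005, -0.007, 6.9, -0.65, 2.3, -0.017, 0.005, -0.007, 6.9, -0.65, 2.3, -0.017, 0.005, -0.007, 6.9, -0.65, 2.3, -0.017, 0.005, -0.007, 6.9, -0.65, 2.3, -0.017, 0.005, -0.007]' --fingers 4.5

```text
time: 3.6
tool_pos: [0.4254, -0.2816, 0.1297]
orientation: [1.414, 0.753, -0.604]
wrist_force: [-0.5, -0.2, -0.3]
finger_gap: 0.53
```

```bash
python3 - <<'E'
from h import *
s=robot.observe(); print(s["tool_pos"],s["wrist_force"],abs(s["joint_vel"]).max())
to(grip-.05*GR[:,0],GR); to(grip+.018*GR[:,0],GR)
c,s=shot("w4");crop(c,150,400,130,380,3,"pics/w4c.png",.6)
E
```

```text
[ 0.42540255 -0.281562    0.12969167] [-0.53739908 -0.1879111  -0.27063745] 0.015566286361725724
shift cm [ 0.111  0.011 -0.133] turn [-0.0006  0.0021 -0.0003] norms 0.17 0.1
shift cm [ 6.911  0.009 -0.148] turn [-0.0006  0.0021 -0.0003] norms 6.91 0.1
```

View pics/w4c.png

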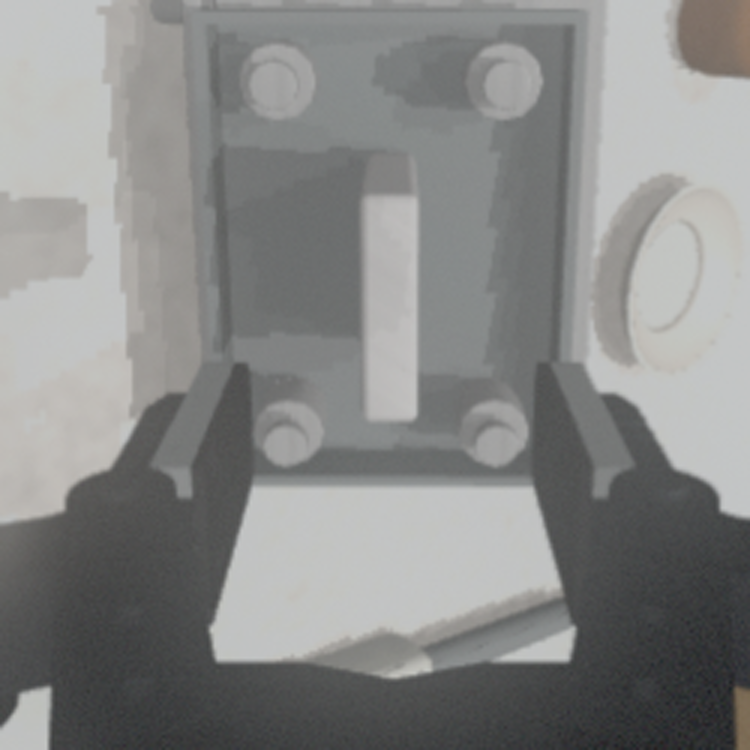

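```bash
python3 - <<'E'
from h import *
c,s=lw("w4")
o=[(-6,25,56),(6,25,56),(-6,-25,56),(6,-25,56),(-45,60,20),(45,60,20),(-45,-60,20),(45,-60,20)]
q=[(362,195),(417,195),(367,420),(417,420),(188,12),(586,12),(205,486),(576,484)]
px=[(150+(x+.5)/3-.5,130+(y+.5)/3-.5) for x,y in q]
R,t,Rt,tt,e=pnp(c,s,np.array(o)/1000,px)
print("R",R.round(3),"err",e.round(2).tolist())
print("grip",R@[0,0,.048]+t,"tilt",np.arccos(R[2,2]),"yaw",np.arctan2(R[1,1],R[0,1])-np.pi/2)
print("tool frame grip",Rt@[0,0,.048]+tt); print(Rt.round(3))
E
```

```text
R [[ 0.769 -0.103 -0.631]
 [ 0.085  0.995 -0.058]
 [ 0.634 -0.009  0.774]] err [[-0.72, -0.77], [1.01, -0.91], [-1.33, 1.13], [0.79, 0.97], [0.41, -0.45], [-0.07, -1.12], [3.86, 0.91], [-3.98, 0.5]]
grip [ 0.45724231 -0.27704098  0.09069321] tilt 0.6862794856778772 yaw 0.10288937655662989
tool frame grip [ 0.05053113 -0.00030347 -0.00126599]
[[ 0.009  0.006 -1.   ]
 [ 1.    -0.005  0.009]
 [-0.005 -1.    -0.007]]
```

>>> servo_tool --plan '[2.5, 0, -0.15, 0, 0, 0, 4.5, 0, -0.15, 0, 0, 0, 6.0, 0, -0.15, 0, 0, 0, 6.9, 0, -0.15, 0, 0, 0, 6.9, 0, -0.15, 0, 0, 0, 6.9, 0, -0.15, 0, 0, 0]'

```text
time: 4.25
tool_pos: [0.4689, -0.2765, 0.0765]
orientation: [1.415, 0.752, -0.605]
wrist_force: [-0.3, 0.3, -0.2]
finger_gap: 0.526
```

>>> servo_tool --plan '[0, 0, 0, 0, 0, 0, 0, 0, 0, 0, 0, 0, 0, 0, 0, 0, 0, 0, 0, 0, 0, 0, 0, 0, 0, 0, 0, 0, 0, 0, 0, 0, 0, 0, 0, 0, 0, 0, 0, 0, 0, 0, 0, 0, 0, 0, 0, 0]' --fingers 0 --force 70

```text
time: 5.05
tool_pos: [0.4689, -0.2767, 0.0765]
orientation: [1.414, 0.752, -0.605]
wrist_force: [-5.4, 0.4, 6.1]
finger_gap: 0.125
```

```bash
python3 - <<'E'
from h import *
s=robot.observe(); print(s["tool_pos"],s["wrist_force"],s["moment"],s["finger_gap"],abs(s["joint_vel"]).max())
to(grip+.018*GR[:,0],GR)
c,s=shot("w5")
E
```

```text
[ 0.46891584 -0.2766608   0.07646325] [-5.44834771  0.4090093   6.14316242] [0.00169848 0.22635046 0.10760048] 0.12508969892220187 0.0019588361782652292
shift cm [ 0.019  0.056 -0.102] turn [-0.0017  0.0034 -0.0004] norms 0.12 0.2
```

View pics/w5.png

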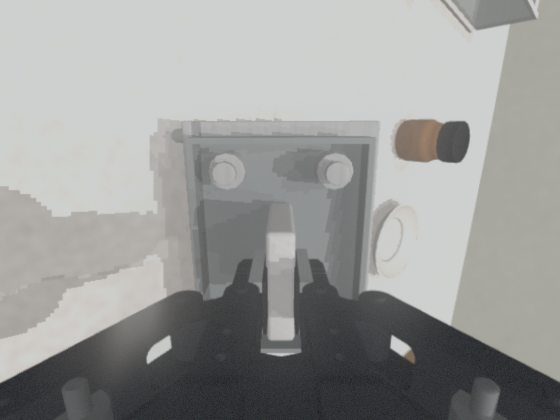

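>>> servo_tool --plan '[-0.5, 0, 0, 0, 0, 0, -1.5, 0, 0, 0, 0, 0, -3, 0, 0, 0, 0, 0, -5, 0, 0, 0, 0, 0, -7, 0, 0, 0, 0, 0, -9, 0, 0, 0, 0, 0, -9, 0, 0, 0, 0, 0, -9, 0, 0, 0, 0, 0]'

```text
time: 5.9
tool_pos: [0.4112, -0.2822, 0.1449]
orientation: [1.415, 0.752, -0.607]
wrist_force: [1.6, -1.0, -3.3]
finger_gap: 0.128
```

```bash
python3 - <<'E'
from h import *
s=robot.observe(); print(s["tool_pos"],s["wrist_force"],s["moment"],s["finger_gap"])
c,s=shot("w6");crop(c,170,390,110,360,3,"pics/w6c.png",.6)
to([.56,.04,.25],RT(Rz(-.108)))
E
```

```text
[ 0.41118104 -0.28224508  0.14487092] [ 1.57299177 -1.00161197 -3.25273871] [-0.0847018   0.71473718 -0.02622497] 0.12808391120620255
shift cm [  3.434  20.613 -30.505] turn [ 0.2008 -0.0727 -0.6916] norms 36.98 41.5
```

View pics/w6c.png

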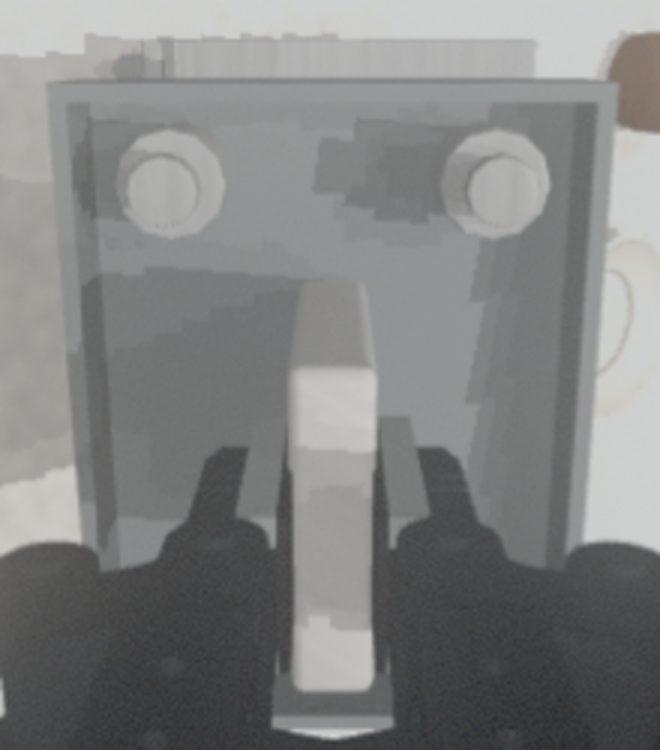

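```bash
python3 - <<'E'
from h import *
c,s=lw("w6")
o=[(-6,25,56),(6,25,56),(-6,-25,56),(6,-25,56),(-45,60,20),(45,60,20)]
q=[(290,366),(377,366),(295,692),(374,692),(47,83),(617,83)]
px=[(170+(x+.5)/3-.5,110+(y+.5)/3-.5) for x,y in q]
R,t,Rt,tt,e=pnp(c,s,np.array(o)/1000,px)
print("err",e.round(2).tolist())
print("tool frame grip",(Rt@[0,0,.048]+tt).round(4)); print(Rt.round(3))
# constrained alignment R = ideal: fit translation only
I=np.array([[0,0,-1],[1,0,0],[0,-1,0.]])
def f(p):
    Rr=I@cv2.Rodrigues(np.array([0,p[3],0]))[0]; X=(np.array(o)/1000)@Rr.T+p[:3]
    T=np.linalg.inv(c["tool_from_camera"]); return (cv2.projectPoints(X.reshape(-1,1,3),cv2.Rodrigues(T[:3,:3])[0],T[:3,3],c["camera_matrix"],c["distortion"])[0].reshape(-1,2)-px).ravel()
r=least_squares(f,[.03,0,0,0]); print(r.x.round(4),r.fun.round(2)); print("grip",r.x[:3]+I@[0,0,.048])
E
```

```text
err [[-0.65, 0.14], [0.86, 0.06], [-0.7, -0.0], [0.45, -0.11], [0.25, 0.08], [-0.22, -0.21]]
tool frame grip [-0.017   0.0002 -0.0003]
[[ 0.003 -0.004 -1.   ]
 [ 1.    -0.002  0.003]
 [-0.002 -1.     0.004]]
[ 0.0309 -0.     -0.0004  0.0047] [-0.56 -0.06  0.96 -0.11 -0.82  0.13  0.37  0.03  0.32  0.02 -0.31  0.03]
grip [-1.70985932e-02 -9.73126412e-07 -3.80275966e-04]
```

>>> servo_tool --plan '[-3.1, 2.6, 0, 0, 0, 0, -5.4, 4.5, 0, 0, 0, 0, 3.4, 20.6, -30.5, 0.2, -0.073, -0.692, 3.4, 20.6, -30.5, 0.2, -0.073, -0.692, 3.4, 20.6, -30.5, 0.2, -0.073, -0.692, 3.4, 20.6, -30.5, 0.2, -0.073, -0.692, 3.4, 20.6, -30.5, 0.2, -0.073, -0.692, 3.4, 20.6, -30.5, 0.2, -0.073, -0.692, 3.4, 20.6, -30.5, 0.2, -0.073, -0.692, 3.4, 20.6, -30.5, 0.2, -0.073, -0.692]'

```text
time: 6.95
tool_pos: [0.5267, -0.0304, 0.2385]
orientation: [1.284, 1.158, -1.293]
wrist_force: [1.0, -0.8, -3.4]
finger_gap: 0.128
```

```bash
python3 - <<'E'
from h import *
s=robot.observe(); print(s["tool_pos"],s["wrist_force"],s["finger_gap"],s["joint_pos"].round(3))
to([.56,.04,.25],RT(Rz(-.108)))
E
```

```text
[ 0.52673561 -0.03035098  0.23848034] [ 1.02877362 -0.8133047  -3.35188783] 0.12827109753959304 [-0.267  0.216  1.572 -0.003  1.357 -0.159]
shift cm [-1.181  2.547 -7.349] turn [0.0004 0.0024 0.0046] norms 7.87 0.3
```

```bash
python3 - <<'E'
from h import *
c,s=shot("w7"); print(s["tool_pos"],s["orientation"],abs(s["joint_vel"]).max())
E
```

```text
[ 0.52673561 -0.03035098  0.23848034] [ 1.28413994  1.15831716 -1.2925824 ] 1.3174228875598986
```

View pics/w7.png

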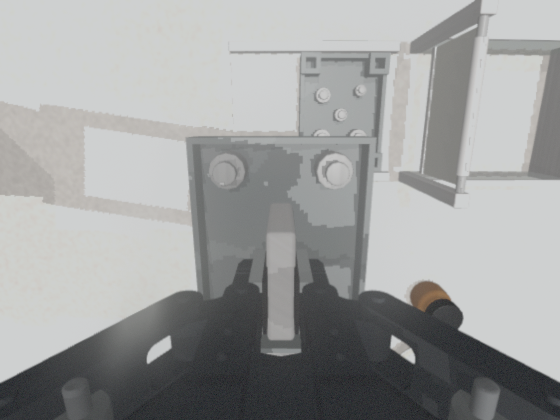

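```bash
python3 - <<'E'
from h import *
s=robot.observe();print(s["tool_pos"]); to([.599,.0392,.16],RT(Rz(-.108)))
E
```

```text
[ 0.53018724 -0.02098339  0.23932527]
shift cm [ 7.961  6.248 -6.64 ] turn [ 0.0069 -0.0053  0.0012] norms 12.1 0.5
```

>>> servo_tool --plan '[0, 0, 0, 0, 0, 0, 0, 0, 0, 0, 0, 0]'

```text
time: 7.2
tool_pos: [0.5248, -0.0313, 0.238]
orientation: [1.284, 1.161, -1.287]
wrist_force: [-1.1, 0.2, -2.8]
finger_gap: 0.125
```

```bash
python3 - <<'E'
from h import *
c,s=shot("w8");print(s["tool_pos"],abs(s["joint_vel"]).max()); to([.599,.0392,.16],RT(Rz(-.108)))
crop(c,290,410,20,190,4,"pics/w8c.png")
E
```

```text
[ 0.52476789 -0.03133513  0.2379912 ] 0.05228510651196865
shift cm [ 7.814  6.671 -7.921] turn [0.0018 0.0002 0.0025] norms 12.97 0.2
```

View pics/w8.png

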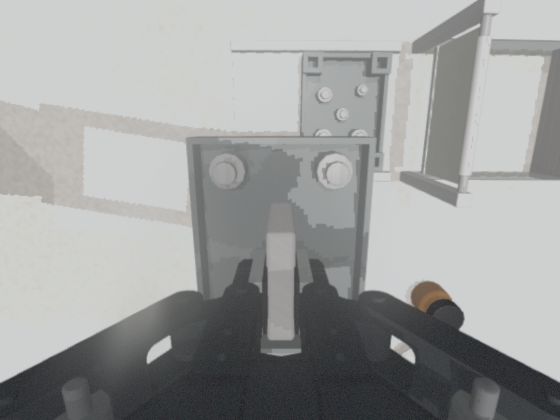

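View pics/w8c.png

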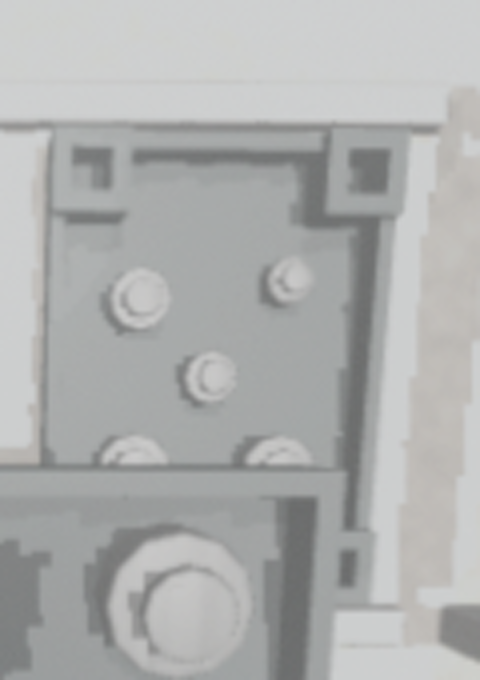

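```bash
python3 - <<'E'
from h import *
c,s=lw("w8")
a,b=[ray(c,290+(x+.5)/4-.5,20+(y+.5)/4-.5,.032,s) for x,y in [(91,169),(369,171)]]
d=b-a; yaw=np.arctan2(d[1],d[0]); print(a,b,np.linalg.norm(d),yaw)
for y in (yaw,-.108): print((a+b)/2-.05*np.array([-np.sin(y),np.cos(y),0]))
E
```

```text
[0.56922743 0.09323512 0.032     ] [0.63943779 0.08574118 0.032     ] 0.07060915425749598 -0.10633285005734867
[0.59902598 0.03977055 0.032     ]
[0.5989431  0.03977947 0.032     ]
```

>>> servo_tool --plan '[0, 6.7, -7.9, 0, 0, 0, 0, 6.7, -7.9, 0, 0, 0, 0, 6.7, -7.9, 0, 0, 0, 7.8, 6.7, -7.9, 0, 0, 0, 7.8, 6.7, -7.9, 0, 0, 0, 7.8, 6.7, -7.9, 0, 0, 0, 7.8, 6.7, -7.9, 0, 0, 0]'

```text
time: 7.95
tool_pos: [0.6001, 0.037, 0.162]
orientation: [1.288, 1.155, -1.29]
wrist_force: [0.0, -0.6, -3.3]
finger_gap: 0.121
```

```bash
python3 - <<'E'
from h import *
s=robot.observe();print(s["tool_pos"],s["wrist_force"],abs(s["joint_vel"]).max()); to([.599,.0394,.09],RT(Rz(-.1075)))
E
```

```text
[0.60005981 0.03698652 0.16200222] [ 0.0378661  -0.61364333 -3.26986844] 0.05243980491978987
shift cm [ 7.2   -0.128 -0.234] turn [-0.0018  0.0008  0.0005] norms 7.21 0.1
```

>>> servo_tool --plan '[2.5, -0.13, -0.23, -0.002, 0, 0, 5, -0.13, -0.23, -0.002, 0, 0, 6.5, -0.13, -0.23, -0.002, 0, 0, 7.2, -0.13, -0.23, -0.002, 0, 0, 7.2, -0.13, -0.23, -0.002, 0, 0, 7.2, -0.13, -0.23, -0.002, 0, 0]'

```text
time: 8.55
tool_pos: [0.6008, 0.0405, 0.0917]
orientation: [1.287, 1.154, -1.284]
wrist_force: [-0.4, -0.1, -3.7]
finger_gap: 0.123
```

```bash
python3 - <<'E'
from h import *
s=robot.observe();print(s["tool_pos"],s["wrist_force"],abs(s["joint_vel"]).max()); to([.599,.0394,.063],RT(Rz(-.1075)))
c,s=shot("w9"); t=optics.capture("top"); crop(t,200,280,170,260,6,"pics/t9.png")
sc=optics.capture("scene"); crop(sc,270,360,200,290,6,"pics/s9.png"); np.savez("s9.npz",**sc)
E
```

```text
[0.60080029 0.04049938 0.09171541] [-0.3730201  -0.09949453 -3.72306928] 0.005094635054389524
shift cm [ 2.871 -0.178  0.126] turn [ 0.0021  0.0009 -0.0037] norms 2.88 0.2
```

View pics/w9.png

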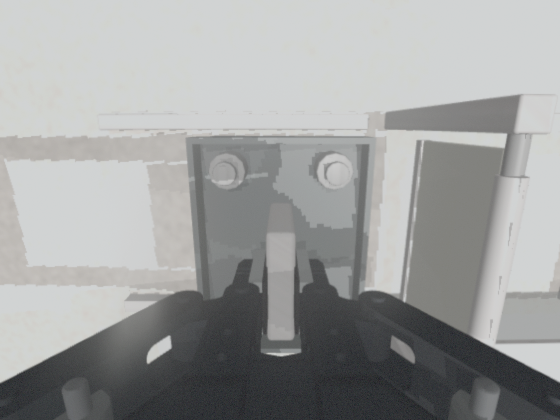

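View pics/s9.png

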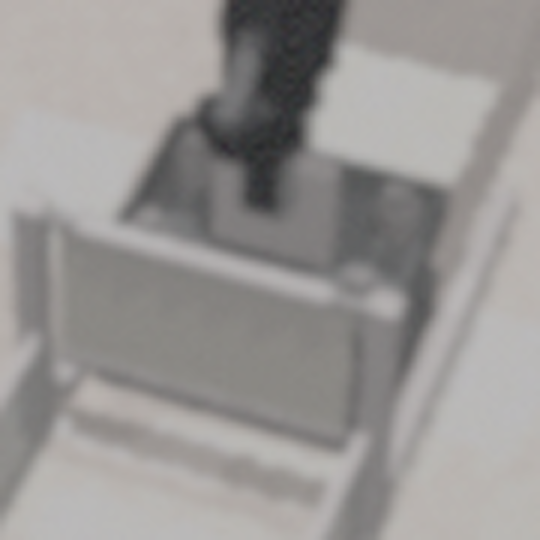

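>>> servo_tool --plan '[1.1, -0.18, 0.13, 0.002, 0, -0.003, 1.1, -0.18, 0.13, 0.002, 0, -0.003, 1.1, -0.18, 0.13, 0.002, 0, -0.003, 1.1, -0.18, 0.13, 0.002, 0, -0.003]'

```text
time: 9.1
tool_pos: [0.5975, 0.0399, 0.0786]
orientation: [1.286, 1.158, -1.29]
wrist_force: [0.9, 0.8, -3.5]
finger_gap: 0.122
```

```bash
python3 - <<'E'
from h import *
s=robot.observe();print(s["tool_pos"],s["wrist_force"],abs(s["joint_vel"]).max()); to([.599,.0394,.063],RT(Rz(-.1075)))
E
```

```text
[0.59751999 0.03993462 0.07864272] [ 0.89889581  0.83455584 -3.53496006] 0.0045811620249452375
shift cm [1.564 0.157 0.036] turn [0.0007 0.0008 0.0028] norms 1.57 0.2
```

>>> servo_tool --plan '[0, 0, 0, 0, 0, 0]'

```text
time: 9.2
tool_pos: [0.5977, 0.0399, 0.0789]
orientation: [1.286, 1.158, -1.29]
wrist_force: [-0.8, 0.3, -3.5]
finger_gap: 0.124
```

>>> servo_tool --plan '[0, 0, 0, 0, 0, 0]'

```text
time: 9.3
tool_pos: [0.5977, 0.0399, 0.0789]
orientation: [1.286, 1.158, -1.29]
wrist_force: [-0.3, 0.1, -3.9]
finger_gap: 0.122
```

>>> servo_tool --plan '[0, 0, 0, 0, 0, 0]'

```text
time: 9.4
tool_pos: [0.5977, 0.0399, 0.0789]
orientation: [1.286, 1.158, -1.29]
wrist_force: [0.1, 0.1, -3.9]
finger_gap: 0.129
```

>>> servo_tool --plan '[0, 0.12, 0.04, 0, 0, 0.003, 0, 0.12, 0.04, 0, 0, 0.003, 0, 0.12, 0.04, 0, 0, 0.003]'

```text
time: 9.7
tool_pos: [0.5987, 0.0394, 0.0788]
orientation: [1.287, 1.156, -1.288]
wrist_force: [0.9, 0.2, -2.9]
finger_gap: 0.131
```

```bash
python3 - <<'E'
from h import *
s=robot.observe();print(s["tool_pos"],s["wrist_force"],abs(s["joint_vel"]).max()); to([.599,.0394,.063],RT(Rz(-.1075)))
c,s=shot("w10")
print(s["joint_pos"])
E
```

```text
[0.59870195 0.03937092 0.07881922] [ 0.87453086  0.18735552 -2.90439073] 0.0025908644426219036
shift cm [ 1.582  0.029 -0.007] turn [ 0.0006  0.0008 -0.0005] norms 1.58 0.1
[-1.19576832e-01  4.83294755e-01  1.60166075e+00 -9.39994335e-04
  1.05616438e+00 -1.22005307e-02]
```

>>> servo_tool --plan '[0.2, 0.03, 0, 0, 0, 0, 0.4, 0.03, 0, 0, 0, 0, 0.6, 0.03, 0, 0, 0, 0, 0.8, 0.03, 0, 0, 0, 0, 0.8, 0.03, 0, 0, 0, 0]'

```text
time: 10.25
tool_pos: [0.5987, 0.0394, 0.0703]
orientation: [1.287, 1.156, -1.288]
wrist_force: [-0.0, -0.0, -3.5]
finger_gap: 0.127
```

```bash
python3 - <<'E'
from h import *
s=robot.observe();print(s["tool_pos"],s["wrist_force"],s["moment"]); to([.599,.0394,.063],RT(Rz(-.1075)))
E
```

```text
[0.59870123 0.03936839 0.07030819] [-0.02376909 -0.04062315 -3.52558784] [-0.00522234 -0.00365401 -0.01346788]
shift cm [ 0.731  0.03  -0.007] turn [0.0006 0.0008 0.0004] norms 0.73 0.1
```

Force still just the weight, noses past the mouths (TCP 0.0703 → noses ≈ 27 mm). Continue down.

>>> servo_tool --plan '[0.15, 0.02, 0, 0, 0, 0, 0.3, 0.02, 0, 0, 0, 0, 0.45, 0.02, 0, 0, 0, 0, 0.6, 0.02, 0, 0, 0, 0, 0.6, 0.02, 0, 0, 0, 0]'

```text
time: 10.75
tool_pos: [0.599, 0.0393, 0.0645]
orientation: [1.287, 1.156, -1.288]
wrist_force: [-0.5, -0.7, -4.6]
finger_gap: 0.124
```

>>> servo_tool --plan '[0.1, 0, 0, 0, 0, 0, 0.1, 0, 0, 0, 0, 0]'

```text
time: 10.95
tool_pos: [0.5992, 0.0393, 0.0637]
orientation: [1.287, 1.156, -1.288]
wrist_force: [0.1, 1.1, -2.8]
finger_gap: 0.121
```

```bash
python3 - <<'E'
from h import *
s=robot.observe();print(s["tool_pos"],s["wrist_force"],s["moment"]); to([.599,.0394,.063],RT(Rz(-.1075)))
E
```

```text
[0.59915261 0.03933834 0.06370538] [ 0.12023075  1.05471503 -2.76266705] [-0.02118725  0.00173932 -0.00663575]
shift cm [ 0.071 -0.016 -0.005] turn [ 0.0007  0.0008 -0.0004] norms 0.07 0.1
```

Not yet seated (weight still carried); continue in small steps until contact.

>>> servo_tool --plan '[0.06, 0, 0, 0, 0, 0, 0.1, 0, 0, 0, 0, 0]'

```text
time: 11.15
tool_pos: [0.5994, 0.0394, 0.0632]
orientation: [1.287, 1.155, -1.287]
wrist_force: [-0.4, 0.9, 2.7]
finger_gap: 0.126
```

>>> servo_tool --plan '[0.06, 0, 0, 0, 0, 0, 0.1, 0, 0, 0, 0, 0]'

```text
time: 11.35
tool_pos: [0.5994, 0.0394, 0.0632]
orientation: [1.287, 1.155, -1.287]
wrist_force: [-4.3, 1.2, 10.7]
finger_gap: 0.126
```

>>> servo_tool --plan '[0, 0, 0, 0, 0, 0, 0, 0, 0, 0, 0, 0, 0, 0, 0, 0, 0, 0, 0, 0, 0, 0, 0, 0]' --fingers 4

```text
time: 11.75
tool_pos: [0.5993, 0.0393, 0.0617]
orientation: [1.287, 1.156, -1.288]
wrist_force: [-0.1, 0.2, -0.3]
finger_gap: 0.468
```

>>> servo_tool --plan '[-0.5, 0, 0, 0, 0, 0, -2, 0, 0, 0, 0, 0, -5, 0, 0, 0, 0, 0, -9, 0, 0, 0, 0, 0, -13, -3, 0, 0, 0, 0, -14, -6, 0, 0, 0, 0, -14, -6, 0, 0, 0, 0]'

```text
time: 12.45
tool_pos: [0.5378, 0.0464, 0.2048]
orientation: [1.288, 1.154, -1.285]
wrist_force: [-0.2, 0.3, -0.8]
finger_gap: 0.469
```

```bash
python3 - <<'E'
from h import *
s=robot.observe();print(s["tool_pos"],s["wrist_force"],s["finger_gap"])
c,s=shot("w11"); crop(c,200,500,60,310,2.6,"pics/w11c.png")
t=optics.capture("scene"); np.savez("s11.npz",**t); crop(t,250,380,190,300,5,"pics/s11.png")
E
```

```text
[0.53779714 0.04643003 0.20476264] [-0.19484548  0.30218221 -0.75164133] 0.46851819032313485
```

View pics/w11c.png

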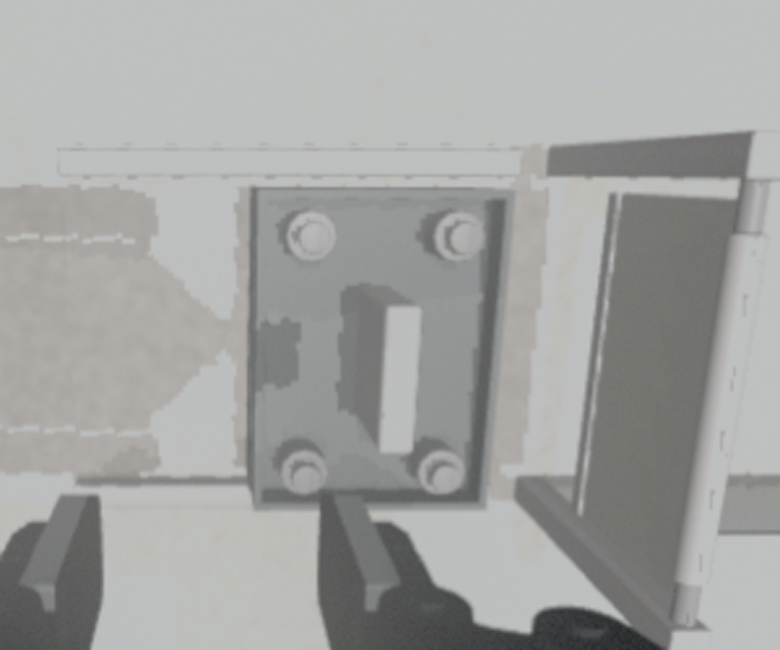

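View pics/s11.png

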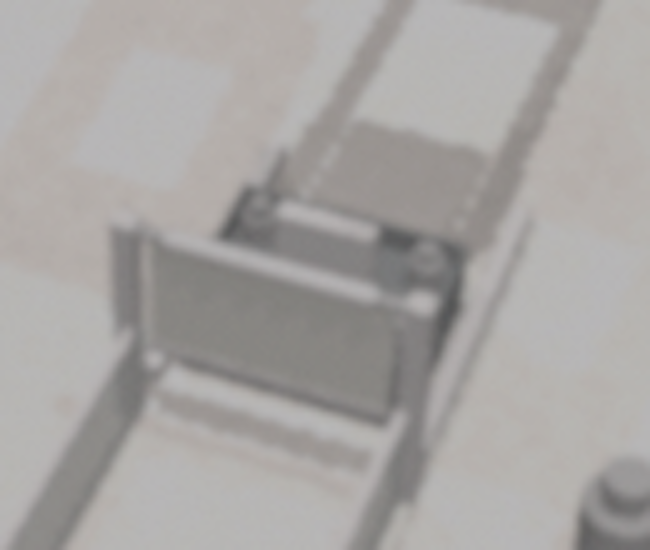

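```bash
python3 - <<'E'
from h import *
c,s=lw("w11"); W=world(c,s)
def d(x,y,k=1):
    u,v=int(200+x/2.6),int(60+y/2.6); return np.median(W[v-k:v+k+1,u-k:u+k+1].reshape(-1,3),0).round(4)
print("rib",d(400,340),d(400,420))
for p in [(313,237),(462,237),(305,472),(440,472)]: print("weight",d(*p))
print("floor",d(340,480),"rim",d(380,193,0),d(400,505,0), "guide", d(300,162), "bench",d(300,80))
o=[(-6,25,56),(6,25,56),(-6,-25,56),(6,-25,56),(-45,60,20),(45,60,20),(-45,-60,20),(45,-60,20)]
q=[(384,306),(420,306),(380,453),(412,453),(250,188),(513,188),(258,508),(485,508)]
px=[(200+(x+.5)/2.6-.5,60+(y+.5)/2.6-.5) for x,y in q]
R,t,Rt,tt,e=pnp(c,s,np.array(o)/1000,px)
print(R.round(3),"under",t.round(4),"err",abs(e).max(),"yaw",np.arctan2(R[1,0],R[0,0]))
E
```

```text
rib [0.5989 0.054  0.0893] [0.5978 0.0273 0.089 ]
weight [0.5774 0.0862 0.0617]
weight [0.6279 0.081  0.0621]
weight [0.5682 0.0021 0.0622]
weight [ 0.6177 -0.0031  0.0618]
floor [ 0.5835 -0.0117  0.038 ] rim [0.6027 0.0983 0.054 ] [ 0.6039 -0.0194  0.0522] guide [0.5799 0.1116 0.0169] bench [0.5842 0.1433 0.0006]
[[ 0.996  0.089 -0.004]
 [-0.089  0.996 -0.012]
 [ 0.003  0.012  1.   ]] under [0.5989 0.0402 0.0316] err 1.542140747124165 yaw -0.08949731644401472
```

```bash
python3 - <<'E'
from h import *
D=[]
for k in ["w1","w8","w9","w10","w11","w4","w5","w6","w3"]:
    c,s=lw(k); D.append((s["joint_pos"],s["tool_pos"],cv2.Rodrigues(s["orientation"])[0]))
D.insert(0,(np.array([.9332262,.2593887,1.536091,-3.8e-5,1.3480286,-.2027804]),np.array([.23132,.49839,.230447]),cv2.Rodrigues(np.array([.33963,1.544517,-.342419]))[0]))
# FK model: Rz(q1) [a1,b,h] Ry(q2)[0,0,L2] Ry(q3)[e,0,L3] Rz(q4) Ry(q5) [0,0,L] Rz(q6)
def fk(q,p):
    h,a1,b,L2,e,L3,L,o4=p
    R=Rz(q[0]); x=R@[a1,b,h]
    R=R@Ry(q[1]); x=x+R@[0,0,L2]
    R=R@Ry(q[2]); x=x+R@[e,0,L3]
    R=R@Rz(q[3])@Ry(q[4]); x=x+R@[0,0,L]
    R=R@Rz(q[5]); return x,R
q,p,R=D[0]
def f(p): return np.concatenate([fk(q,p)[0]-x for q,x,_ in D])
r=least_squares(f,[.2,0,0,.4,0,.4,.2,0]); print(r.x.round(4),abs(r.fun).max())
for k in (0,3,6,8):
    q,x,R=D[k]; print((fk(q,r.x)[1].T@R).round(2).tolist())
np.save("fk.npy",r.x)
E
```

```text
[ 0.2217 -0.      0.1108  0.5344  0.0602  0.4259  0.3542  0.    ] 1.4909520172079471e-06
[[-0.0, -1.0, 0.0], [0.0, -0.0, -1.0], [1.0, -0.0, 0.0]]
[[-0.0, -1.0, -0.0], [0.0, 0.0, -1.0], [1.0, -0.0, 0.0]]
[[-0.0, -1.0, -0.0], [-0.0, 0.0, -1.0], [1.0, -0.0, -0.0]]
[[-0.0, -1.0, -0.0], [0.0, 0.0, -1.0], [1.0, -0.0, 0.0]]
```

```bash
cat >> h.py <<'E'
def fk(q,full=False):
    h,a1,b,L2,e,L3,L,o4=np.load("fk.npy")
    R=Rz(q[0]); x=R@[a1,b,h]; pts=[x]
    R=R@Ry(q[1]); x=x+R@[0,0,L2]; pts.append(x)
    R=R@Ry(q[2]); x=x+R@[e,0,L3]; pts.append(x)
    R=R@Rz(q[3])@Ry(q[4]); x=x+R@[0,0,L]
    R=R@Rz(q[5])@np.array([[0,-1,0],[0,0,-1],[1,0,0.]])
    return (x,R,pts) if full else (x,R)
lo=np.array([-3.14,-.91,.19,-1.22,.22,-3.12]); hi=np.array([3.14,2.08,2.58,4.36,2.71,3.12])
def ik(p,R,q0):
    def f(q):
        x,Q=fk(q); return np.concatenate([(x-p)*5,cv2.Rodrigues(Q.T@R)[0].ravel()])
    r=least_squares(f,np.clip(q0,lo+1e-3,hi-1e-3),bounds=(lo,hi)); return r.x,abs(r.fun).max()
def pushR(a,yaw=-.106,roll=0):
    cx,sx=np.cos(a),np.sin(a); X=np.array([cx,0,-sx]); Y=np.array([sx,0,cx]); Z=np.cross(X,Y)
    M=np.stack([X,Y,Z],1)@Rx(roll); return Rz(yaw)@M
gate=np.array([.680,.0295,0]); bx=np.array([np.cos(-.106),np.sin(-.106),0])
E
python3 - <<'E'
from h import *
q0=robot.observe()["joint_pos"]
for a in np.radians([20,30,40,50,60]):
  for roll in (0,np.pi/2,-np.pi/2):
    out=[]
    for d in (-.16,0.04):
        p=gate+bx*d+[0,0,.024]
        best=min((ik(p,pushR(a,roll=roll),q0+np.random.RandomState(i).randn(6)*.4*(i>0)) for i in range(6)),key=lambda r:r[1]); out.append((best[0].round(2).tolist(),round(best[1],4)))
    print(np.degrees(a).round(),round(roll,2),out, [fk(np.array(o[0]),1)[2][2].round(2).tolist() for o in out])
E
```

```text
20.0 0 [([0.03, 1.06, 2.58, 3.36, 1.72, -3.06], np.float64(0.0828)), ([-0.14, 0.85, 2.21, 3.1, 1.14, -3.12], np.float64(0.0148))] [[0.21, 0.12, 0.14], [0.39, 0.06, 0.15]]
20.0 1.57 [([0.03, 1.06, 2.58, 3.36, 1.72, -1.49], np.float64(0.0828)), ([-0.13, 0.85, 2.21, 3.12, 1.14, -1.57], np.float64(0.0))] [[0.21, 0.12, 0.14], [0.39, 0.06, 0.15]]
20.0 -1.57 [([0.04, 0.27, 2.23, -1.22, 0.22, -0.2], np.float64(0.6312)), ([-0.01, 0.55, 1.85, -1.22, 0.22, -0.24], np.float64(0.5398))] [[0.34, 0.12, 0.36], [0.52, 0.11, 0.32]]
30.0 0 [([-0.06, 0.73, 2.58, 3.23, 1.19, -3.12], np.float64(0.0438)), ([-0.14, 0.71, 2.16, 3.1, 0.78, -3.12], np.float64(0.0059))] [[0.23, 0.1, 0.21], [0.42, 0.05, 0.2]]
30.0 1.57 [([-0.06, 0.73, 2.58, 3.22, 1.18, -1.58], np.float64(0.042)), ([-0.13, 0.71, 2.16, 3.11, 0.78, -1.56], np.float64(0.0))] [[0.23, 0.1, 0.21], [0.42, 0.06, 0.2]]
30.0 -1.57 [([0.03, 0.29, 2.23, -1.22, 0.22, -0.21], np.float64(0.4768)), ([-0.01, 0.56, 1.86, -1.22, 0.22, -0.25], np.float64(0.3786))] [[0.35, 0.12, 0.35], [0.52, 0.11, 0.31]]
40.0 0 [([-0.16, 0.54, 2.55, 3.07, 0.82, -3.12], np.float64(0.
[... 783 characters left out ...]
05, 0.33]]
50.0 -1.57 [([0.03, 0.33, 2.23, -1.22, 0.22, -0.23], np.float64(0.1682)), ([-0.12, 0.54, 1.83, 0.0, 0.22, -1.58], np.float64(0.1454))] [[0.35, 0.12, 0.34], [0.54, 0.05, 0.33]]
60.0 0 [([-0.13, 0.31, 2.19, 0.05, 0.22, -0.07], np.float64(0.1014)), ([-0.12, 0.55, 1.82, 0.04, 0.25, -0.05], np.float64(0.0))] [[0.38, 0.06, 0.35], [0.54, 0.05, 0.33]]
60.0 1.57 [([-0.13, 0.31, 2.19, 0.05, 0.22, 1.5], np.float64(0.1014)), ([-0.12, 0.55, 1.82, 0.04, 0.25, 1.52], np.float64(0.0))] [[0.38, 0.06, 0.35], [0.54, 0.05, 0.33]]
60.0 -1.57 [([-0.13, 0.31, 2.19, 0.05, 0.22, -1.64], np.float64(0.1014)), ([-0.12, 0.55, 1.82, 0.04, 0.25, -1.62], np.float64(0.0))] [[0.38, 0.06, 0.35], [0.54, 0.05, 0.33]]
```

```bash
python3 - <<'E'
from h import *
q0=np.array([-.12,.4,2.0,0,.3,0])
for d in (-.17,-.14,-.1,-.06,-.03,0,.01):
  for a in range(50,80,2):
    p=gate+bx*d+[0,0,.026]
    q,e=ik(p,pushR(np.radians(a)),q0)
    if e<1e-4 and q[4]>.25: print(d,a,q.round(3).tolist(),e); break
# vertical reach inside
for d in (.08,.11,.135):
    q,e=ik(gate+bx*d+[0,0,.046],pushR(np.pi/2),q0); print(d,q.round(2),e)
E
```

```text
-0.17 68 [-0.132, 0.305, 2.194, 0.038, 0.259, -0.06] 4.273510783095458e-08
-0.14 68 [-0.13, 0.343, 2.126, 0.031, 0.289, -0.052] 9.078443552468229e-10
-0.1 66 [-0.128, 0.388, 2.064, 0.034, 0.271, -0.053] 2.428650613950367e-09
-0.06 64 [-0.127, 0.433, 2.0, 0.036, 0.255, -0.054] 3.3489111483930856e-09
-0.03 64 [-0.126, 0.469, 1.928, 0.03, 0.291, -0.046] 4.768199168836418e-09
0 62 [-0.125, 0.502, 1.886, 0.034, 0.266, -0.049] 5.52589268787429e-08
0.01 62 [-0.124, 0.514, 1.861, 0.032, 0.279, -0.047] 4.762296113014486e-10
0.08 [-0.12  0.77  1.15  0.    1.22 -0.01] 1.9226087388801716e-09
0.11 [-0.12  0.83  1.05  0.    1.27 -0.01] 3.912534241035104e-08
0.135 [-0.12  0.87  0.95  0.    1.32 -0.01] 3.758012789845111e-09
```

```bash
python3 - <<'E'
from h import *
to(gate+bx*-.18+[0,0,.12],pushR(np.radians(68)))
E
```

```text
shift cm [ 8.244 -3.886  0.139] turn [-0.0006  0.001   0.3817] norms 9.12 21.9
```

>>> servo_tool --plan '[2, -3.9, 0.14, 0, 0, 0.13, 5, -3.9, 0.14, 0, 0, 0.26, 8.2, -3.9, 0.14, 0, 0, 0.38, 8.2, -3.9, 0.14, 0, 0, 0.38, 8.2, -3.9, 0.14, 0, 0, 0.38]' --fingers 3

```text
time: 13.05
tool_pos: [0.4977, 0.0489, 0.1166]
orientation: [1.423, 0.863, -1.011]
wrist_force: [0.5, -0.3, 0.4]
finger_gap: 0.355
```

```bash
python3 - <<'E'
from h import *
s=robot.observe();print(s["tool_pos"],s["wrist_force"],s["finger_gap"],s["joint_pos"].round(3),abs(s["joint_vel"]).max())
to(gate+bx*-.18+[0,0,.022],pushR(np.radians(68)))
shot("w12")
E
```

```text
[0.49770331 0.04890235 0.11656454] [ 0.48481421 -0.319742    0.44533778] 0.35527569421780825 [-0.132  0.105  2.119  0.016  0.543 -0.037] 0.11111661664369847
shift cm [ 8.924e+00 -3.145e+00 -6.000e-03] turn [-0.0006  0.001   0.01  ] norms 9.46 0.6
```

View pics/w12.png

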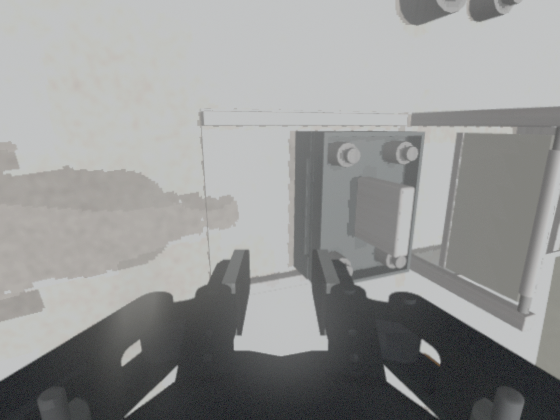

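>>> servo_tool --plan '[3, -1.05, 0, 0, 0, 0, 6, -2.1, 0, 0, 0, 0.01, 8.9, -3.1, 0, 0, 0, 0.01, 8.9, -3.1, 0, 0, 0, 0.01, 8.9, -3.1, 0, 0, 0, 0.01]'

```text
time: 13.6
tool_pos: [0.5064, 0.0477, 0.0259]
orientation: [1.428, 0.85, -0.999]
wrist_force: [0.6, 0.5, 0.1]
finger_gap: 0.351
```

```bash
python3 - <<'E'
from h import *
s=robot.observe();print(s["tool_pos"],s["wrist_force"],s["finger_gap"],s["joint_pos"].round(3),abs(s["joint_vel"]).max())
to(gate+bx*-.18+[0,0,.022],pushR(np.radians(68)))
for d,a in ((-.15,68),(-.10,66),(-.05,64),(-.02,63)): to(gate+bx*d+[0,0,.022],pushR(np.radians(a)))
shot("w13")
t=optics.capture("scene"); crop(t,220,400,150,300,4,"pics/s13.png")
E
```

```text
[0.50640198 0.04771545 0.02590724] [0.5861201  0.45548618 0.06308031] 0.35075129698571517 [-0.132  0.299  2.209  0.036  0.244 -0.058] 0.0439272513046121
shift cm [ 0.154 -0.653 -0.025] turn [-0.0007  0.0011 -0.0061] norms 0.67 0.4
shift cm [ 1.295  2.122 -0.028] turn [-0.0007  0.0011 -0.0061] norms 2.49 0.4
shift cm [ 3.196  6.746 -0.034] turn [-0.0007  0.0011  0.0288] norms 7.47 1.7
shift cm [ 5.098 11.371 -0.039] turn [-0.0007  0.0011  0.0637] norms 12.46 3.7
shift cm [ 6.238 14.145 -0.043] turn [-0.0007  0.0012  0.0812] norms 15.46 4.7
```

View pics/w13.png

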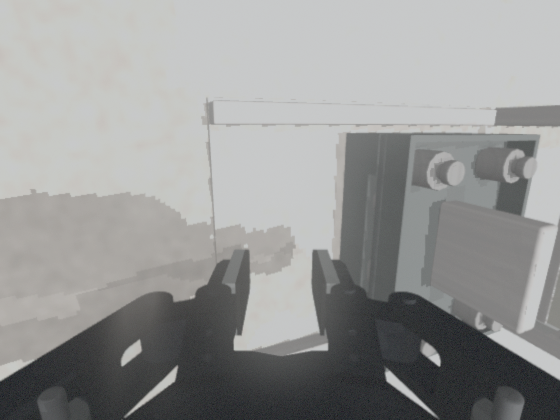

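View pics/s13.png

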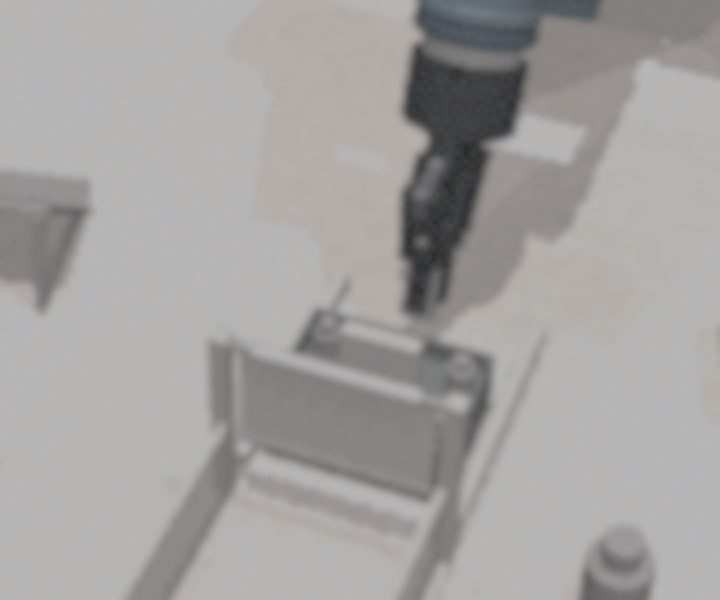

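>>> servo_tool --plan '[0.6, 0.4, -0.02, 0, 0, 0, 0.9, 1.1, -0.02, 0, 0, 0.003, 1.2, 1.8, -0.02, 0, 0, 0.006, 1.5, 2.5, -0.02, 0, 0, 0.01, 1.75, 3.2, -0.03, 0, 0, 0.013, 2.05, 3.9, -0.03, 0, 0, 0.016, 2.35, 4.6, -0.03, 0, 0, 0.019, 2.6, 5.3, -0.03, 0, 0, 0.022, 2.9, 6.0, -0.03, 0, 0, 0.025, 3.2, 6.75, -0.03, 0, 0, 0.029]'

```text
time: 14.7
tool_pos: [0.5787, 0.0404, 0.0209]
orientation: [1.436, 0.829, -0.978]
wrist_force: [-3.4, 0.6, -2.0]
finger_gap: 0.349
```

```bash
python3 - <<'E'
from h import *
s=robot.observe();print(s["tool_pos"],s["wrist_force"],s["finger_gap"],s["joint_pos"].round(3),(s["tool_pos"]-gate)@bx)
for d,a in ((-.07,65),(-.05,64),(-.02,63),(-.015,63)): to(gate+bx*d+[0,0,.022],pushR(np.radians(a)))
c,s=shot("w14")
t=optics.capture("scene"); crop(t,220,400,150,300,4,"pics/s14.png")
E
```

```text
[0.57865527 0.04043264 0.02092895] [-3.38383008  0.64509979 -1.98272272] 0.3489186344990864 [-0.127  0.396  2.071  0.029  0.258 -0.047] -0.10193260074591365
shift cm [1.197 2.962 0.012] turn [-0.0004  0.001   0.0189] norms 3.2 1.1
shift cm [2.008 4.791 0.011] turn [-0.0004  0.0011  0.0363] norms 5.19 2.1
shift cm [3.224 7.533 0.009] turn [-0.0004  0.0011  0.0538] norms 8.19 3.1
shift cm [3.427 7.99  0.008] turn [-0.0004  0.0011  0.0538] norms 8.69 3.1
```

View pics/w14.png

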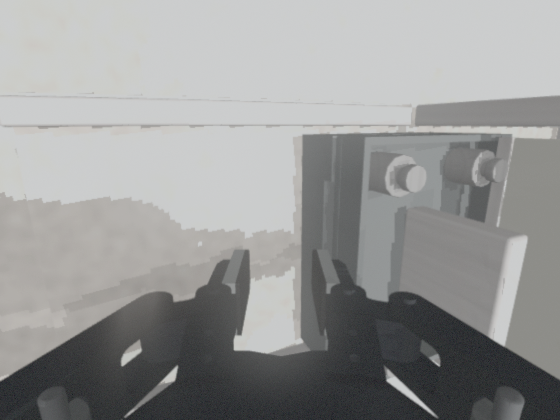

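View pics/s14.png

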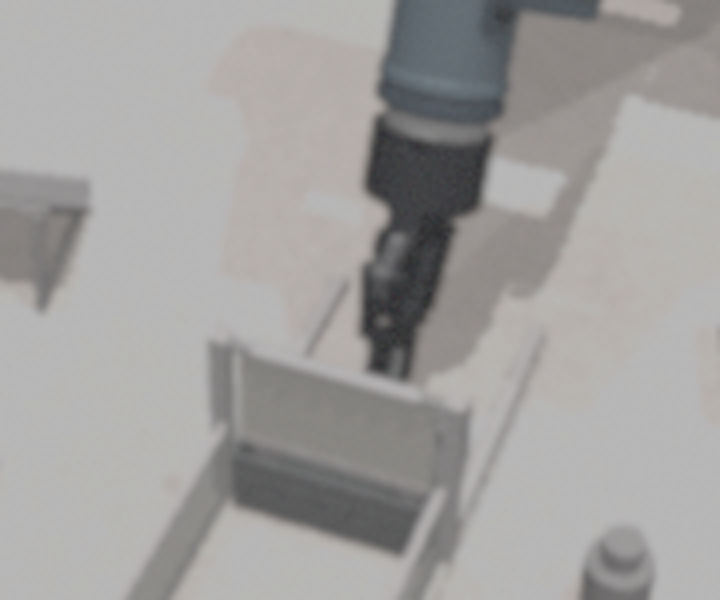

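```bash
python3 - <<'E'
from h import *
c,s=lw("w14"); W=world(c,s)
mid=np.array([.599,.0396,0])
for (u,v),w in (((411,178),(.5774,.0862,.0617)),((493,170),(.6279,.081,.062))):
    p=np.median(W[v-1:v+2,u-1:u+2].reshape(-1,3),0); rel=(np.array(w)-mid)@bx
    print(p.round(4),"m=",(p-gate)@bx-rel)
print("tcp d",(s["tool_pos"]-gate)@bx)
E
```

```text
[0.6194 0.0825 0.0623] m= -0.03945411065778327
[0.6692 0.0777 0.0618] m= -0.04019203388625035
tcp d -0.10193260074591365
```

>>> servo_tool --plan '[0.25, 0.6, 0, 0, 0, 0.005, 0.5, 1.3, 0, 0, 0, 0.01, 0.8, 2.0, 0, 0, 0, 0.015, 1.1, 2.7, 0, 0, 0, 0.02, 1.4, 3.4, 0, 0, 0, 0.025, 1.7, 4.1, 0, 0, 0, 0.03, 2.0, 4.8, 0, 0, 0, 0.036, 2.3, 5.4, 0, 0, 0, 0.04]'

```text
time: 15.6
tool_pos: [0.638, 0.034, 0.0226]
orientation: [1.448, 0.795, -0.946]
wrist_force: [-2.5, 0.0, -0.0]
finger_gap: 0.358
```

```bash
python3 - <<'E'
from h import *
s=robot.observe();print(s["tool_pos"],s["wrist_force"],s["finger_gap"],s["joint_pos"].round(3),(s["tool_pos"]-gate)@bx)
for d,a in ((-.02,63),(-.01,62.5)): to(gate+bx*d+[0,0,.022],pushR(np.radians(a)))
c,s=shot("w15")
t=optics.capture("scene"); crop(t,220,400,150,300,4,"pics/s15.png")
E
```

```text
[0.63799651 0.03400059 0.02263255] [-2.50197306  0.02297518 -0.04030488] 0.35765920005213636 [-0.125  0.46   1.965  0.029  0.257 -0.045] -0.04224390344751017
shift cm [1.044e+00 1.965e+00 1.000e-03] turn [-0.0004  0.0012  0.0114] norms 2.23 0.7
shift cm [1.488 2.861 0.   ] turn [-0.0004  0.0012  0.0201] norms 3.23 1.2
```

View pics/w15.png

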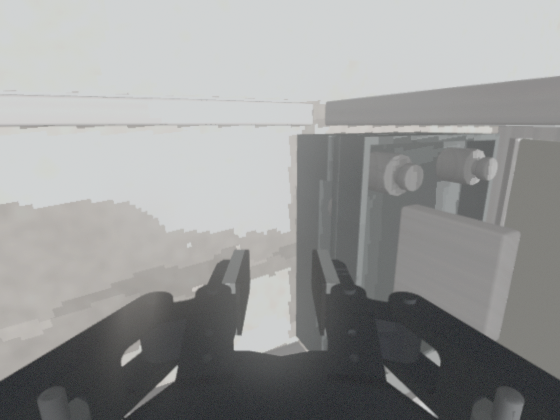

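View pics/s15.png

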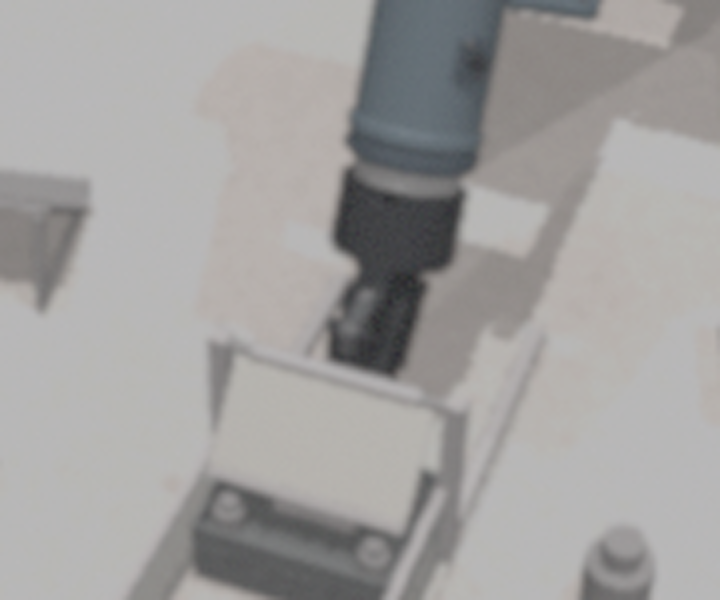

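>>> servo_tool --plan '[0.45, 0.8, 0, 0, 0, 0.005, 0.8, 1.5, 0, 0, 0, 0.01, 1.1, 2.1, 0, 0, 0, 0.014, 1.2, 2.3, 0, 0, 0, 0.016]'

```text
time: 16.1
tool_pos: [0.6585, 0.0323, 0.0198]
orientation: [1.45, 0.79, -0.94]
wrist_force: [-30.6, 2.7, 11.4]
finger_gap: 0.352
```

```bash
python3 - <<'E'
from h import *
s=robot.observe();print(s["tool_pos"],s["wrist_force"],s["moment"],s["finger_gap"],s["joint_pos"].round(3),(s["tool_pos"]-gate)@bx)
for d,a in ((-.01,62.5),(-.003,62)): to(gate+bx*d+[0,0,.022],pushR(np.radians(a)))
c,s=shot("w16")
t=optics.capture("scene"); crop(t,220,400,150,300,4,"pics/s16.png")
t=optics.capture("top"); crop(t,190,290,90,240,4,"pics/t16.png")
E
```

```text
[0.65851583 0.03234905 0.01982454] [-30.5789974    2.70200853  11.3765369 ] [-0.03595452  0.55278706 -0.25170301] 0.3516138067478484 [-0.124  0.489  1.923  0.029  0.264 -0.043] -0.021665022383376958
shift cm [0.33  1.14  0.056] turn [-0.0002  0.0006  0.0134] norms 1.19 0.8
shift cm [0.645 1.765 0.055] turn [-0.0002  0.0006  0.0221] norms 1.88 1.3
```

View pics/s16.png

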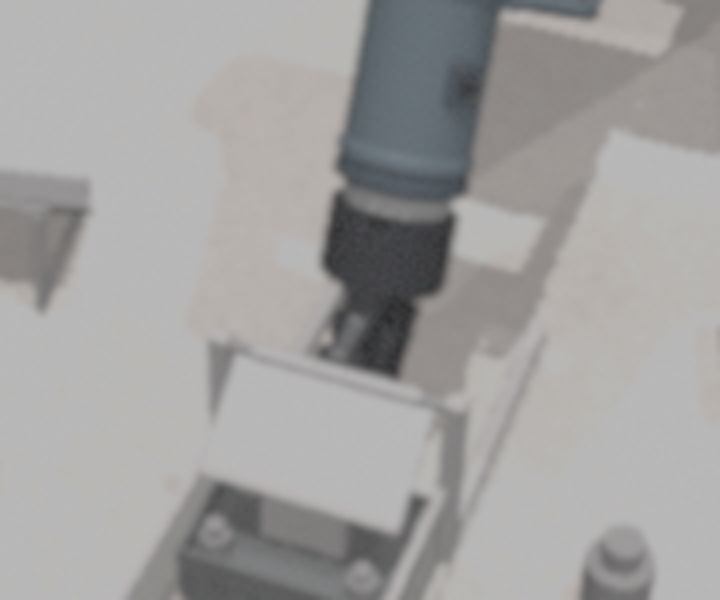

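View pics/t16.png

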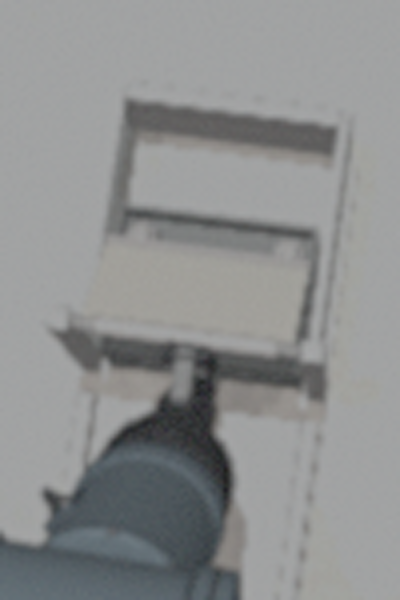

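View pics/w16.png

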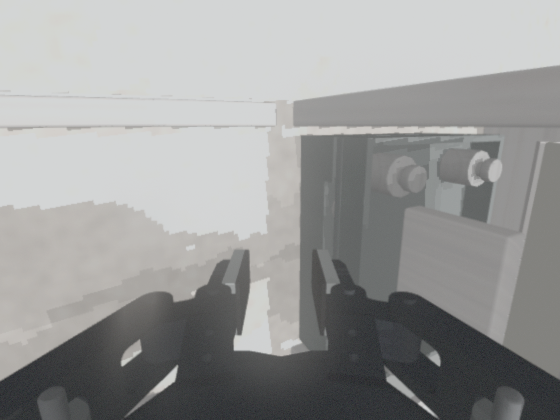

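>>> servo_tool --plan '[-0.45, -0.8, 0, 0, 0, 0, -2.2, -4.5, 0, 0, 0, 0, -4.2, -8.5, 0, 0, 0, 0, -6.2, -12.5, 0, 0, 0, 0.08, -10, -11, 0, 0, 0, 0.08, -14, -9.5, 0, 0, 0, 0.08, -14, -9.5, 0, 0, 0, 0.08]'

```text
time: 16.95
tool_pos: [0.5163, 0.0472, 0.1073]
orientation: [1.474, 0.715, -0.869]
wrist_force: [0.2, -1.3, 0.2]
finger_gap: 0.352
```

```bash
python3 - <<'E'
from h import *
s=robot.observe();print(s["tool_pos"],s["wrist_force"],s["finger_gap"],s["joint_pos"].round(3),(s["tool_pos"]-gate)@bx)
q=s["joint_pos"]
for d,a,z in ((-.15,75,.12),(-.075,66,.024),(-.02,63,.024),(-.008,62,.024)):
    q,e=ik(gate+bx*d+[0,0,z],pushR(np.radians(a),roll=-np.pi/2),q+np.array([0,0,0,0,0,-.5])*(d==-.15)); print(d,q.round(3),e)
to(gate+bx*-.15+[0,0,.12],pushR(np.radians(72),roll=-np.pi/2))
c,s=shot("w17")
t=optics.capture("scene"); crop(t,220,400,150,300,4,"pics/s17.png")
E
```

```text
[0.51628996 0.04720688 0.10733911] [ 0.22112373 -1.25593059  0.21080019] 0.35225952646165387 [-0.134  0.114  2.249  0.062  0.219 -0.084] -0.1646645922596901
-0.15 [-0.128  0.199  1.951  0.009  0.73  -1.599] 4.14631107226171e-10
-0.075 [-0.127  0.422  2.007  0.03   0.294 -1.618] 8.796695021712209e-08
-0.02 [-0.125  0.483  1.92   0.033  0.267 -1.62 ] 4.786271379231266e-09
-0.008 [-0.125  0.495  1.906  0.036  0.252 -1.623] 6.590776768095052e-08
shift cm [-0.292  1.915  0.029] turn [-1.5624  0.1945 -0.1926] norms 1.94 90.9
```

View pics/s17.png

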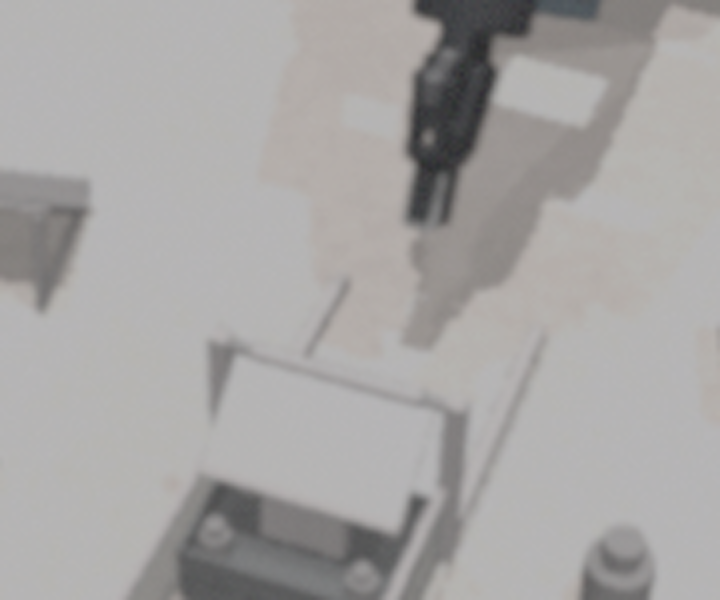

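View pics/w17.png

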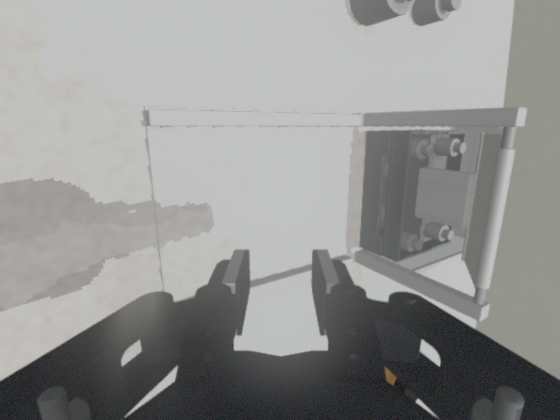

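>>> servo_tool --plan '[-0.3, 1.9, 0, -1.562, 0.195, -0.193, -0.3, 1.9, 0, -1.562, 0.195, -0.193, -0.3, 1.9, 0, -1.562, 0.195, -0.193, -0.3, 1.9, 0, -1.562, 0.195, -0.193, -0.3, 1.9, 0, -1.562, 0.195, -0.193, -0.3, 1.9, 0, -1.562, 0.195, -0.193, -0.3, 1.9, 0, -1.562, 0.195, -0.193, -0.3, 1.9, 0, -1.562, 0.195, -0.193, -0.3, 1.9, 0, -1.562, 0.195, -0.193, -0.3, 1.9, 0, -1.562, 0.195, -0.193]' --fingers 1.5

```text
time: 18.05
tool_pos: [0.5316, 0.0451, 0.1161]
orientation: [0.144, 1.248, -0.135]
wrist_force: [-0.2, 0.3, -0.6]
finger_gap: 0.178
```

```bash
python3 - <<'E'
from h import *
s=robot.observe();print(s["tool_pos"],s["wrist_force"],s["finger_gap"],s["joint_pos"].round(3),(s["tool_pos"]-gate)@bx)
to(gate+bx*-.09+[0,0,.06],pushR(np.radians(68),roll=-np.pi/2))
to(gate+bx*-.085+[0,0,.024],pushR(np.radians(66),roll=-np.pi/2))
S=optics.capture("scene"); W=world(S)
# flap/back weights: m from front weights tops in scene
for u0,v0 in ((216,527),(363,575)):
    u,v=int(220+u0/4),int(150+v0/4); print(W[v,u].round(4),(W[v,u]-gate)@bx)
E
```

```text
[0.531582   0.04508232 0.1160666 ] [-0.17473888  0.2783335  -0.59215515] 0.17804832633341477 [-0.138  0.182  2.003  0.033  0.64  -1.545] -0.1492335981146618
shift cm [7.175 0.272 3.868] turn [-0.0832 -0.0669 -0.0069] norms 8.16 6.1
shift cm [10.751  0.184  3.224] turn [-0.0833 -0.1018 -0.0055] norms 11.23 7.5
[ 0.7459 -0.0176  0.0583] 0.07051622781822815
[0.7569 0.0682 0.0591] 0.07236157039169049
```

```bash
python3 - <<'E'
from h import *
to(gate+bx*.06+[0,0,.22],pushR(np.pi/2,roll=-np.pi/2))
E
```

```text
shift cm [-3.321  1.784 22.977] turn [-0.0737  0.3172 -0.021 ] norms 23.28 18.7
```

>>> servo_tool --plan '[-4.5, 0.3, 1.5, 0, 0, 0, -8, 0.5, 3, 0, 0.1, 0, -9, 1, 7, -0.02, 0.15, 0, -7, 1.2, 12, -0.04, 0.25, -0.01, -5, 1.5, 17, -0.06, 0.317, -0.02, -3.3, 1.8, 22, -0.074, 0.317, -0.02, -3.3, 1.8, 23, -0.074, 0.317, -0.02, -3.3, 1.8, 23, -0.074, 0.317, -0.02]' --fingers 0

```text
time: 18.9
tool_pos: [0.7406, 0.0197, 0.2164]
orientation: [0.1, 1.569, -0.089]
wrist_force: [0.4, 0.6, -0.4]
finger_gap: -0.001
```

```bash
python3 - <<'E'
from h import *
c,s=shot("w18");print(s["time"],s["tool_pos"],s["wrist_force"],s["finger_gap"],abs(s["joint_vel"]).max(),(s["tool_pos"]-gate)@bx)
E
```

```text
18.9 [0.74060773 0.0197235  0.21644429] [ 0.43807179  0.59735937 -0.39323223] -0.0007450358422402278 0.10205402213290353 0.06130192002808025
```

View pics/w18.png

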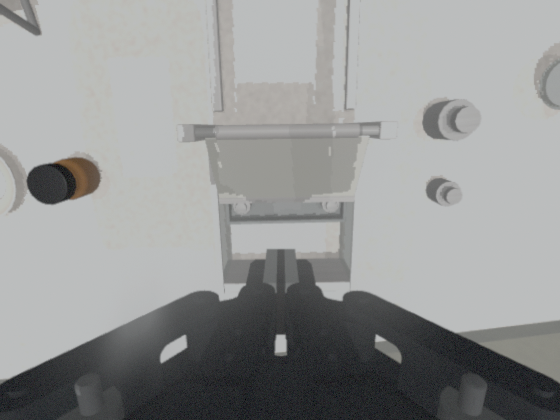

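```bash
python3 - <<'E'
from h import *
c,s=lw("w18"); crop(c,205,370,110,260,4.5,"pics/w18c.png")
W=world(c,s)
B=np.stack([bx,np.cross([0,0,1],bx),[0,0,1]],1)
for u in (262,300):
    for v in range(124,240,4): 
        p=(np.median(W[v,u-2:u+3],0)-gate)@B; print(u,v,(p*1000).round(1).tolist())
E
```

```text
262 124 [-7.8, -21.4, 5.1]
262 128 [-4.3, -15.2, 133.5]
262 132 [-1.6, -15.2, 134.2]
262 136 [1.1, -15.4, 133.1]
262 140 [4.1, -15.7, 126.3]
262 144 [7.0, -16.0, 123.6]
262 148 [10.0, -16.1, 121.8]
262 152 [13.0, -16.3, 120.4]
262 156 [16.3, -16.6, 117.3]
262 160 [19.5, -16.7, 115.6]
262 164 [22.8, -16.9, 113.0]
262 168 [26.2, -17.2, 110.2]
262 172 [29.6, -17.3, 108.6]
262 176 [33.2, -17.6, 105.2]
262 180 [36.8, -17.1, 102.2]
262 184 [40.9, -18.2, 99.2]
262 188 [44.6, -18.4, 97.0]
262 192 [48.8, -18.7, 93.7]
262 196 [52.8, -18.9, 91.1]
262 200 [56.6, -19.1, 90.5]
262 204 [72.6, -21.9, 39.0]
262 208 [77.2, -22.2, 38.0]
262 212 [81.3, -22.3, 38.2]
262 216 [85.7, -22.4, 38.2]
262 220 [86.6, -21.9, 49.6]
262 224 [104.6, -24.6, 5.5]
262 228 [109.5, -24.7, 5.4]
262 232 [114.6, -24.8, 5.7]
262 236 [119.5, -25.0, 4.9]
300 124 [-6.6, 11.2, 130.7]
300 128 [-3.9, 11.0, 133.2]
300 132 [-1.2, 11.0, 133.7]
300 136 [1.5, 11.0, 133.3]
300 140 [4.5, 11.5, 125.8]
300 144 [7.4, 11.6, 124.5]
300 148 [10.4, 11.8, 121.7]
300 152 [13.5, 11.9, 119.5]
300 156 [16.7, 12.2, 116.6]
300 160 [19.9, 12.3, 115.5]
300 164 [23.2, 12.4, 111.9]
300 168 [26.6, 12.6, 110.4]
300 172 [30.2, 12.8, 107.1]
300 176 [33.8, 12.9, 104.7]
300 180 [37.5, 13.2, 102.4]
300 184 [41.3, 13.4, 99.2]
300 188 [45.2, 13.5, 96.5]
300 192 [49.3, 13.8, 93.9]
300 196 [53.4, 14.0, 90.3]
300 200 [57.3, 14.1, 88.8]
300 204 [73.3, 17.4, 38.4]
300 208 [77.3, 17.5, 39.1]
300 212 [82.0, 17.5, 38.0]
300 216 [86.0, 17.4, 38.7]
300 220 [86.2, 16.5, 52.9]
300 224 [105.4, 19.7, 5.6]
300 228 [110.3, 19.8, 5.5]
300 232 [115.3, 19.8, 5.3]
300 236 [120.3, 19.8, 5.4]
```

View pics/w18c.png

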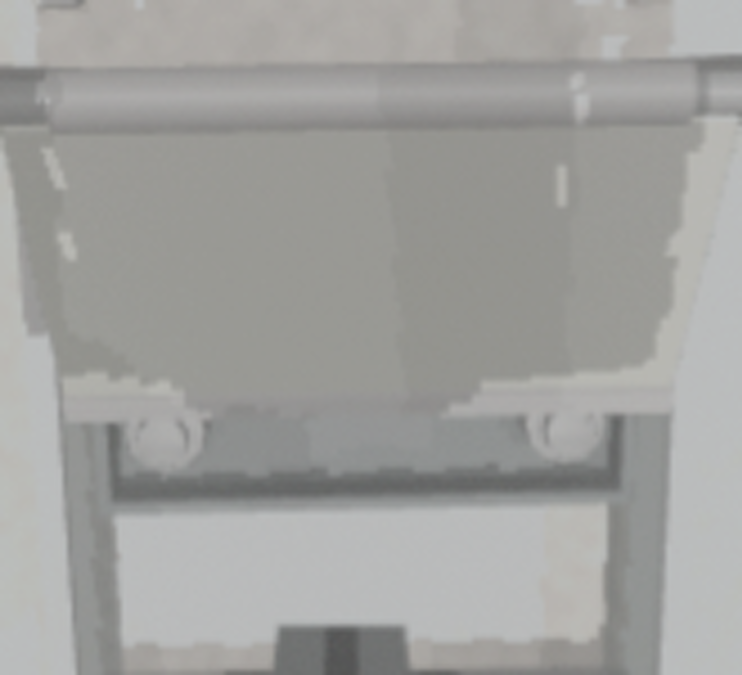

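```bash
python3 - <<'E'
from h import *
c,s=lw("w18"); d=c["depth"]; h,w=d.shape
s0={"orientation":np.zeros(3),"tool_pos":np.zeros(3)}
T=world(c,s0).reshape(-1,3)
m=(abs(T[:,1])<.09)&(abs(T[:,2])<.07)&(T[:,0]<.005)&(T[:,0]>-.14)
P=T[m]
for a in np.arange(-.12,.0051,.006):
    k=P[(P[:,0]>=a)&(P[:,0]<a+.006)]
    if len(k): print(f"{a:.3f}",len(k),(k.min(0)[1:]*1000).round(1),(k.max(0)[1:]*1000).round(1))
E
```

```text
-0.108 450 [-19.9 -22.3] [ 18.5 -19.8]
-0.102 4139 [-25.8 -22.2] [ 27.7 -12.9]
-0.096 7953 [-60.4 -21.7] [58.3 -5.7]
-0.090 11259 [-63.  -19.1] [61.6 -0.2]
-0.084 7400 [-61.3 -19.2] [59.2  5.5]
-0.078 7162 [-55.7 -19.2] [54.9  6.1]
-0.072 4256 [-51.  -19.1] [49.7  7.4]
-0.066 2719 [-46.6 -17.7] [43.8  7.9]
-0.060 4522 [-40.8 -15. ] [39.4  8.1]
-0.054 2255 [-36.7 -15.4] [34.8 11. ]
-0.048 1071 [-31.  -14.6] [30.1 11.6]
-0.042 686 [-17.4 -13.1] [16.  10.9]
-0.036 287 [-14.2 -12.4] [12.8 -7.2]
-0.030 431 [-14.2 -12.3] [13.  -6.9]
-0.024 379 [-14.3 -12.3] [12.9 -6.8]
-0.018 348 [-14.3 -12.1] [13.  -6.9]
-0.012 246 [-13.5 -12.2] [12.2 -6.7]
-0.006 28 [ -6.9 -11.8] [  5.7 -11. ]
```

```bash
python3 - <<'E'
from h import *
to(gate+bx*-.10+[0,0,.12],pushR(np.radians(68),roll=-np.pi/2))
E
```

```text
shift cm [ 9.7430e+00  1.2000e-02 -1.5925e+01] turn [-0.0145 -0.3854 -0.0042] norms 18.67 22.1
```

>>> servo_tool --plan '[0, 0, -5, 0, 0, 0, 0, 0, -10, 0, -0.1, 0, 1, 0, -15, -0.01, -0.2, 0, 5, 0, -15.9, -0.014, -0.3, -0.004, 9.7, 0, -15.9, -0.014, -0.385, -0.004, 9.7, 0, -15.9, -0.014, -0.385, -0.004, 9.7, 0, -15.9, -0.014, -0.385, -0.004]'

```text
time: 19.65
tool_pos: [0.5748, 0.041, 0.1204]
orientation: [0.063, 1.19, -0.092]
wrist_force: [0.5, -0.0, 0.1]
finger_gap: -0.0
```

```bash
python3 - <<'E'
from h import *
s=robot.observe();print(s["tool_pos"],s["wrist_force"],s["joint_pos"].round(3),(s["tool_pos"]-gate)@bx)
R=lambda a:pushR(np.radians(a),roll=-np.pi/2)
to(gate+bx*-.07+[0,0,.024],R(66)); to(gate+bx*-.02+[0,0,.024],R(63)); 
E
```

```text
[0.574756   0.04102602 0.1203988 ] [ 0.53298349 -0.03823606  0.05521801] [-0.128  0.224  1.956  0.017  0.581 -1.606] -0.1058727679850119
shift cm [10.283 -0.042 -0.242] turn [ 0.0011 -0.0391 -0.001 ] norms 10.29 2.2
shift cm [12.136 -0.049  4.402] turn [ 0.001  -0.0915 -0.001 ] norms 12.91 5.2
```

>>> servo_tool --plan '[3.5, 0, -0.2, 0, -0.01, 0, 7, 0, -0.2, 0, -0.03, 0, 10.2, 0, -0.2, 0, -0.04, 0, 10.3, 0, -0.2, 0, -0.04, 0, 10.8, 0, 1, 0, -0.055, 0, 11.3, 0, 2.2, 0, -0.07, 0, 11.8, 0, 3.4, 0, -0.08, 0, 11.9, 0, 3.7, 0, -0.08, 0]'

```text
time: 20.45
tool_pos: [0.6611, 0.0314, 0.029]
orientation: [0.057, 1.099, -0.094]
wrist_force: [-0.7, 0.1, -0.6]
finger_gap: 0.001
```

```bash
python3 - <<'E'
from h import *
s=robot.observe();print(s["tool_pos"],s["wrist_force"],s["joint_pos"].round(3),(s["tool_pos"]-gate)@bx)
R=lambda a:pushR(np.radians(a),roll=-np.pi/2)
to(gate+bx*-.01+[0,0,.024],R(63)); to(gate+bx*-.00+[0,0,.024],R(62.)); 
t=optics.capture("scene"); crop(t,220,400,150,300,4,"pics/s19.png")
c,s=shot("w19")
E
```

```text
[0.66111944 0.03142846 0.02898118] [-0.65439188  0.08175931 -0.55160037] [-0.126  0.475  1.914  0.034  0.282 -1.623] -0.01897862627581226
shift cm [0.851 0.007 0.575] turn [ 0.0017 -0.0008 -0.0006] norms 1.03 0.1
shift cm [1.304 0.005 1.466] turn [ 0.0017 -0.0183 -0.0006] norms 1.96 1.1
```

View pics/w19.png

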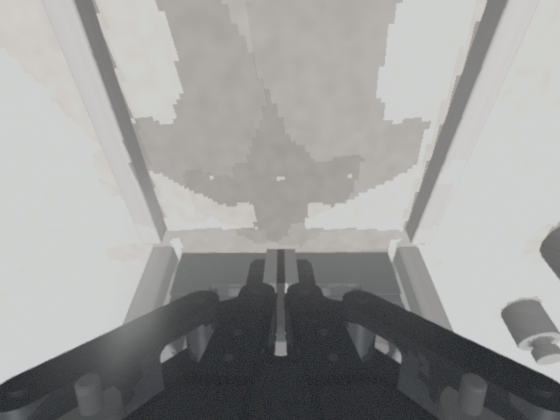

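View pics/s19.png

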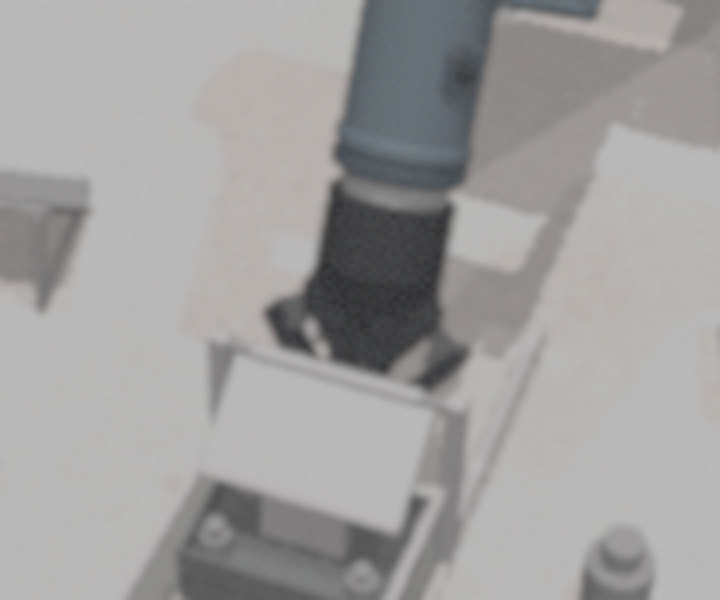

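>>> servo_tool --plan '[0.4, 0, 0.3, 0, 0, 0, 0.8, 0, 0.6, 0, 0, 0]'

```text
time: 20.75
tool_pos: [0.6671, 0.031, 0.0223]
orientation: [0.057, 1.104, -0.093]
wrist_force: [0.7, -0.1, 0.3]
finger_gap: 0.002
```

>>> servo_tool --plan '[0.2, 0, 0.4, 0, -0.005, 0, 0.2, 0, 0.4, 0, -0.005, 0]'

```text
time: 20.95
tool_pos: [0.6716, 0.0304, 0.0219]
orientation: [0.057, 1.1, -0.093]
wrist_force: [-0.1, 0.1, -0.3]
finger_gap: -0.0
```

```bash
python3 - <<'E'
from h import *
s=robot.observe();print(s["tool_pos"],s["wrist_force"],s["joint_pos"].round(3),(s["tool_pos"]-gate)@bx)
R=lambda a:pushR(np.radians(a),roll=-np.pi/2)
to(gate+bx*0+[0,0,.024],R(62)); to(gate+bx*.01+[0,0,.022],R(62.)); 
E
```

```text
[0.67156154 0.03043633 0.02194069] [-0.06257305  0.05928733 -0.29474352] [-0.125  0.5    1.893  0.034  0.279 -1.623] -0.008490157966737364
shift cm [ 0.201 -0.006  0.85 ] turn [ 0.0019 -0.0187 -0.0007] norms 0.87 1.1
shift cm [ 0.832 -0.008  1.651] turn [ 0.0019 -0.0187 -0.0007] norms 1.85 1.1
```

>>> servo_tool --plan '[0.1, 0, 0.3, 0, -0.006, 0, 0.15, 0, 0.5, 0, -0.01, 0]'

```text
time: 21.15
tool_pos: [0.6753, 0.0302, 0.0222]
orientation: [0.057, 1.092, -0.093]
wrist_force: [-4.2, 0.4, -0.7]
finger_gap: 0.001
```

>>> servo_tool --plan '[0.1, 0, 0.3, 0, -0.006, 0, 0.15, 0, 0.5, 0, -0.01, 0]'

```text
time: 21.35
tool_pos: [0.6811, 0.0295, 0.0235]
orientation: [0.056, 1.081, -0.094]
wrist_force: [-2.8, 1.1, -2.0]
finger_gap: 0.0
```

```bash
python3 - <<'E'
from h import *
s=robot.observe();print(s["tool_pos"],s["wrist_force"],s["moment"],s["joint_pos"].round(3),(s["tool_pos"]-gate)@bx)
R=lambda a:pushR(np.radians(a),roll=-np.pi/2)
to(gate+bx*.01+[0,0,.022],R(61.)); to(gate+bx*.02+[0,0,.022],R(60.)); 
E
```

```text
[0.68111297 0.02949856 0.02352891] [-2.76527096  1.14211616 -1.99253842] [0.08767064 0.86568044 0.05094102] [-0.125  0.507  1.885  0.038  0.261 -1.626] 0.0011068793238557873
shift cm [ 0.553 -0.013  0.713] turn [ 0.0019 -0.0171 -0.0008] norms 0.9 1.0
shift cm [ 1.023 -0.015  1.596] turn [ 0.0019 -0.0345 -0.0008] norms 1.9 2.0
```

>>> servo_tool --plan '[0.2, 0, 0.25, 0, -0.006, 0, 0.3, 0, 0.4, 0, -0.01, 0]'

```text
time: 21.55
tool_pos: [0.6868, 0.0288, 0.0232]
orientation: [0.055, 1.069, -0.094]
wrist_force: [-3.8, 0.0, -1.1]
finger_gap: -0.001
```

>>> servo_tool --plan '[0.2, 0, 0.25, 0, -0.006, 0, 0.25, 0, 0.4, 0, -0.01, 0]'

```text
time: 21.75
tool_pos: [0.6917, 0.0283, 0.0231]
orientation: [0.055, 1.059, -0.094]
wrist_force: [-3.3, 0.2, -1.3]
finger_gap: 0.002
```

```bash
python3 - <<'E'
from h import *
s=robot.observe();print(s["tool_pos"],s["wrist_force"],s["moment"],s["joint_pos"].round(3),(s["tool_pos"]-gate)@bx)
R=lambda a:pushR(np.radians(a),roll=-np.pi/2)
to(gate+bx*.02+[0,0,.022],R(60.)); to(gate+bx*.03+[0,0,.022],R(60.)); 
t=optics.capture("scene"); crop(t,220,400,150,300,4,"pics/s20.png")
E
```

```text
[0.69166608 0.028311   0.02310882] [-3.31918903  0.15985148 -1.28524807] [ 0.00334232  0.90576663 -0.01125868] [-0.125  0.519  1.878  0.043  0.235 -1.631] 0.011726396566043816
shift cm [ 0.501 -0.007  0.667] turn [ 0.0018 -0.0126 -0.0007] norms 0.83 0.7
shift cm [ 0.99  -0.009  1.54 ] turn [ 0.0018 -0.0126 -0.0007] norms 1.83 0.7
```

View pics/s20.png

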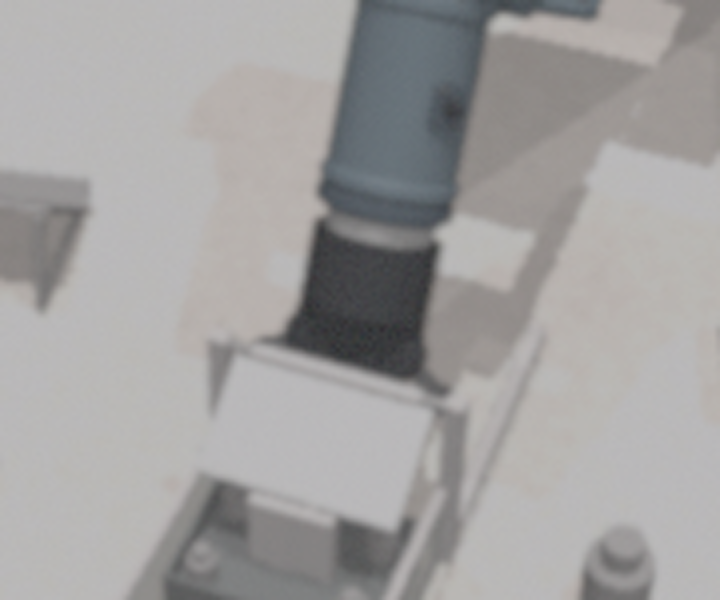

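>>> servo_tool --plan '[0.15, 0, 0.25, 0, 0, 0, 0.2, 0, 0.35, 0, 0, 0]'

```text
time: 22.0
tool_pos: [0.6958, 0.0278, 0.0233]
orientation: [0.055, 1.059, -0.094]
wrist_force: [-2.5, 0.4, -2.9]
finger_gap: -0.002
```

>>> servo_tool --plan '[0.15, 0, 0.25, 0, 0, 0, 0.2, 0, 0.35, 0, 0, 0]'

```text
time: 22.2
tool_pos: [0.6999, 0.0274, 0.0233]
orientation: [0.055, 1.059, -0.094]
wrist_force: [-2.6, 0.5, -1.4]
finger_gap: -0.002
```

```bash
python3 - <<'E'
from h import *
s=robot.observe();print(s["tool_pos"],s["wrist_force"],s["moment"],s["joint_pos"].round(3),(s["tool_pos"]-gate)@bx)
t=optics.capture("scene"); crop(t,220,400,150,300,4,"pics/s21.png")
t=optics.capture("top"); crop(t,190,290,90,240,4,"pics/t21.png")
E
```

```text
[0.6999105  0.02742766 0.0232962 ] [-2.60397007  0.54835965 -1.37831965] [ 0.08330487  0.82354451 -0.04016539] [-0.125  0.528  1.857  0.041  0.246 -1.628] 0.020018006630004356
```

View pics/s21.png

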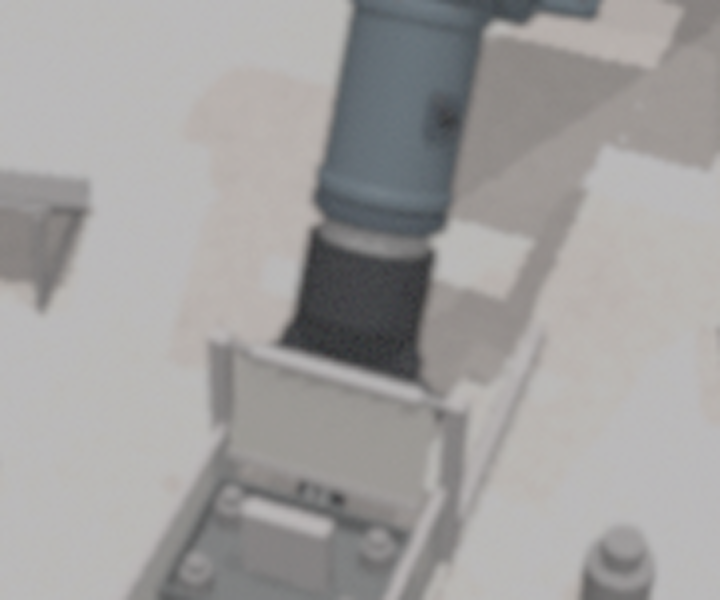

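View pics/t21.png

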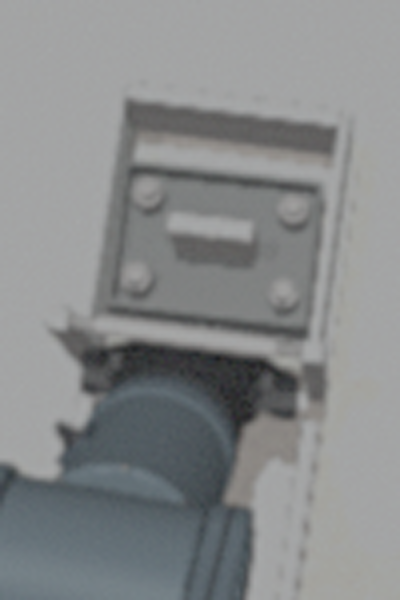

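>>> servo_tool --plan '[0.15, 0, 0.25, 0, 0, 0, 0.2, 0, 0.35, 0, 0, 0]'

```text
time: 22.5
tool_pos: [0.7037, 0.0271, 0.0232]
orientation: [0.055, 1.059, -0.094]
wrist_force: [-2.4, 1.1, -1.3]
finger_gap: 0.002
```

>>> servo_tool --plan '[0.1, 0, 0.15, 0, 0, 0, 0.15, 0, 0.25, 0, 0, 0]'

```text
time: 22.7
tool_pos: [0.7064, 0.0269, 0.023]
orientation: [0.055, 1.059, -0.094]
wrist_force: [-3.3, 2.2, -1.8]
finger_gap: 0.001
```

>>> servo_tool --plan '[0.1, 0, 0.15, 0, 0, 0, 0.2, 0, 0.35, 0, 0, 0]'

```text
time: 22.9
tool_pos: [0.7104, 0.0265, 0.023]
orientation: [0.055, 1.059, -0.094]
wrist_force: [-3.9, 1.6, -0.3]
finger_gap: 0.0
```

>>> servo_tool --plan '[0.1, 0, 0.15, 0, 0, 0, 0.2, 0, 0.35, 0, 0, 0]'

```text
time: 23.1
tool_pos: [0.7116, 0.0265, 0.0221]
orientation: [0.055, 1.064, -0.094]
wrist_force: [-30.7, 0.6, 17.4]
finger_gap: 0.0
```

```bash
python3 - <<'E'
from h import *
s=robot.observe();print(s["tool_pos"],s["wrist_force"],s["moment"],s["joint_pos"].round(3),(s["tool_pos"]-gate)@bx)
t=optics.capture("top"); crop(t,190,290,90,240,4,"pics/t22.png")
W=world(t)
for x,y in ((150,185),(293,203)):
    u,v=int(190+x/4),int(90+y/4); print(W[v,u].round(4),(W[v,u]-gate)@bx-.024)
E
```

```text
[0.71162583 0.02651609 0.02211926] [-30.66656436   0.61159855  17.43283474] [-0.24232306  1.13155716 -0.1895431 ] [-0.124  0.545  1.823  0.036  0.268 -1.624] 0.03176402591754495
[0.7879 0.0647 0.0511] 0.0795699202643258
[ 0.7796 -0.0219  0.0542] 0.08047289124654974
```

View pics/t22.png

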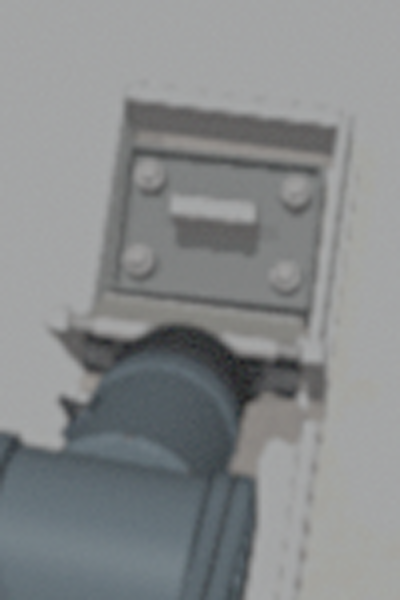

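>>> servo_tool --plan '[-0.2, 0, -0.35, 0, 0, 0, -0.9, 0, -1.6, 0, 0, 0, -2, 0, -3.5, 0, 0, 0, -3.5, 0, -6.2, 0, 0, 0, -5.5, 0, -9.5, 0, 0, 0, -8.5, 0, -11, 0, 0, 0, -13, 0, -11, 0, 0, 0, -17, 0, -9, 0, 0, 0, -17, 0, -9, 0, 0, 0]'

```text
time: 24.05
tool_pos: [0.5586, 0.0421, 0.1356]
orientation: [0.054, 1.043, -0.095]
wrist_force: [1.9, -0.7, 1.6]
finger_gap: 0.0
```

```bash
python3 - <<'E'
from h import *
s=robot.observe();print(s["time"],s["tool_pos"],s["wrist_force"])
t=optics.capture("top"); crop(t,190,290,90,240,4,"pics/t23.png")
W=world(t)
for x,y in ((150,177),(295,192)):
    u,v=int(190+x/4),int(90+y/4); print(W[v,u].round(4),(W[v,u]-gate)@bx-.024)
t=optics.capture("scene"); crop(t,220,400,150,300,4,"pics/s23.png")
cv2.imwrite("pics/s23full.png",t["pixels"][:,:,::-1])
shot("w23")
E
```

```text
24.05 [0.5586065  0.04209305 0.13555337] [ 1.90553007 -0.70560287  1.56253456]
[0.7904 0.0639 0.0591] 0.08216179175127503
[ 0.7824 -0.0221  0.0613] 0.08332723433889294
```

View pics/t23.png

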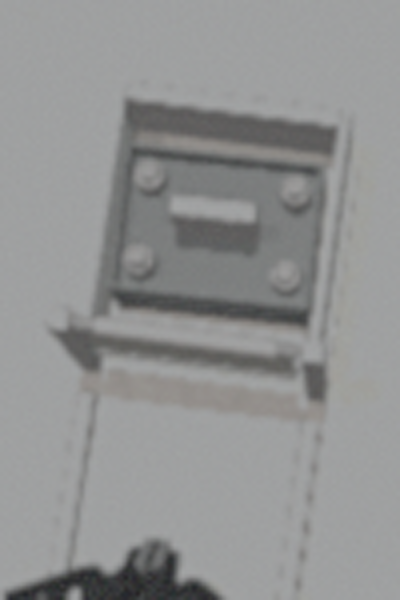

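View pics/s23.png

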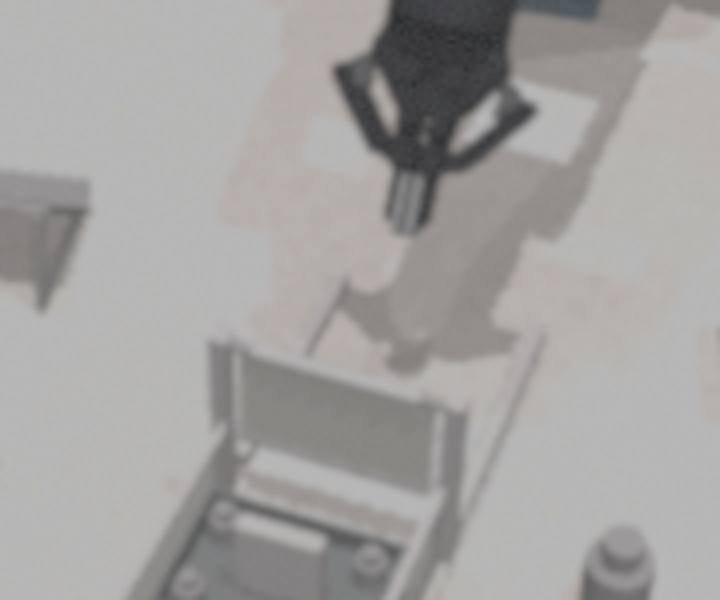

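View pics/w23.png

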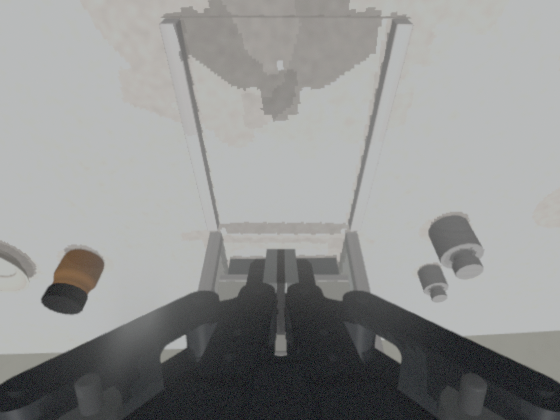

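```bash
python3 - <<'E'
from h import *
t=optics.capture("top"); S=optics.capture("scene"); t0=load("top0.npz"); s0=load("scene0.npz")
W=world(t)
B=np.stack([bx,np.cross([0,0,1],bx),[0,0,1]],1)
for n,(x,y) in dict(rib1=(190,207),rib2=(240,212),w1=(150,177),w2=(296,192),w3=(140,262),w4=(286,277)).items():
    u,v=int(190+x/4),int(90+y/4); print(n,((np.median(W[v-1:v+2,u-1:u+2].reshape(-1,3),0)-gate)@B*1000).round(1))
W=world(S)
for x,y in ((330,385),(325,420),(320,455),(400,470)):
    u,v=int(220+x/4),int(150+y/4); print("flap",((np.median(W[v-1:v+2,u-1:u+2].reshape(-1,3),0)-gate)@B*1000).round(1))
for a,b,n in ((t,t0,"top"),(S,s0,"scene")):
    d=cv2.absdiff(a["pixels"],b["pixels"]).max(2); cv2.imwrite(f"pics/diff_{n}.png",np.clip(d*4.,0,255).astype(np.uint8))
E
```

```text
rib1 [84.5 16.3 88.1]
rib2 [ 84.  -14.2  87.5]
w1 [106.1  46.1  59.1]
w2 [107.8 -42.7  55.4]
w3 [55.4 43.3 57.4]
w4 [ 56.6 -42.6  61.2]
flap [  0.5  -0.9 118.8]
flap [ 0.9 -2.8 89.9]
flap [ 0.4 -4.7 61.5]
flap [-0.2 43.9 68.2]
```

View pics/diff_top.png

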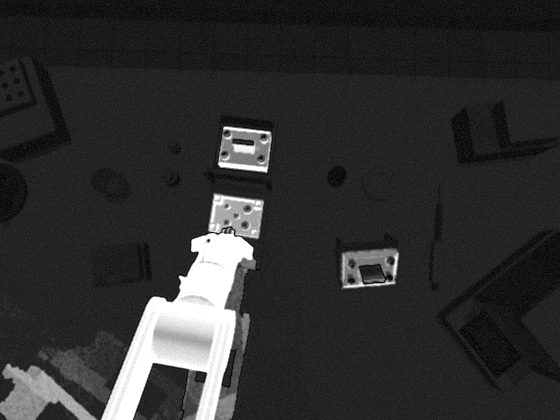

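```bash
python3 -c "
from h import *
print(job.job_done())"
```

```text
the job is handed in; nothing more can be done
None
```

The handled tray is on the base tray with its pins home, and the stack is in the bay behind the closed flap. I handed the job in at about 24 s.

**What I did:**
- I gripped the tray by its rib on the rest and lifted it off square to the slope.
- I lowered it until it took its own weight at the predicted height, then released it.
- I pushed the stack in from behind with tilted fingers until the flap fell. I backed off once partway to turn the gripper and re-push.

**Last checks:**
- **Seating:** the rib top is 88 mm above the bench, which is the fully home height. The weight tops read 55–61 mm in the coarse top camera, against an expected 61 mm. The closer wrist view before the push gave 62 mm at all four.
- **Position:** the stack's middle is about 83 mm behind the gate, and 72 mm was needed.
- **Flap:** its face is vertical to within 1 mm, so it is shut.
- **Surroundings:** the before-and-after top picture shows no bystander moved. The arm is clear of everything.

**What went less well:** the gripper pressed against something at the gate twice, most likely the hinge rod. The wrist force peaked at about 33–35 N each time, against the 40 N limit, and I backed off both times. These are end-of-step readings, so a brief higher peak cannot be ruled out.

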